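Put the biscuit cutters away in the push-latch drawer

ROBOT

A 6-joint arm with a two-finger parallel gripper is mounted at the origin on the work surface. World frame = base frame: x ahead of the robot, y to its left, z up, the work surface at z = 0. Lengths are in m, angles in rad, forces in N, time in s.
With the tool pointing down it reaches from about 0.15 to 0.775 m from the base axis. Payload 6.1 kg.
Tool frame: the origin (TCP) lies between the finger pads; the fingertips stand 25 mm ahead of it and the grasp point (between the pads) lies 6 mm ahead of it; z points along the fingers, y is the direction in which the jaws open and shut (so a half turn about z gives the same grasp; the last joint's range is limited). The gripper opens to 85 mm and grips with 20 to 120 N. Pads are 22 mm wide; open, the fingers measure 114 mm over their backs; the gripper's body (76 mm by 85 mm) begins 54 mm behind the grasp point. The pads swing forward as they close: fully open they stand 13 mm farther back than shut.
Start: joints at [1.246, 0.126, -0.04, 1.405, 0, 1.571], TCP at [0.168, 0.498, 0.256] pointing down, gripper open.
Joint ranges: [-2.72, 2.72], [-0.95, 1.95], [-1.27, 1.35], [-1.78, 2.02], [-1.46, 1.47], [-3.14, 3.14]. Speed limits (rad/s): [2.39, 2.39, 3.01, 3.14, 3.14, 3.14].

INTERFACE

Orientations are given as [roll, pitch, yaw] about the fixed x, y, z axes, in that order (R = Rz(yaw) Ry(pitch) Rx(roll)).
In Python, from workcell import manip gives the robot as it stands.
- The arm moves only by the tool arm_command, never from a script. Its argument "steps" is a list of rows, each a list of 3 entries, a list of its own where there are three numbers: the shift along the tool's x, y, z in mm, then the turn, a rotation vector about the tool's x, y, z in degrees, then the finger opening in mm, from 0 to 85.4. In form: [[[tx, ty, tz], [ax, ay, az], gripper], ...]. A call has 1 to 20 rows; each row is the pose to reach, as a shift and turn from the pose commanded when the call began, along the tool's axes at that moment; what a row does not reach only later rows make up. A row lasts 1/8 s, in which the tool goes at most 62.5 mm and 10.7 degrees, less where a joint would pass 70% of its speed; a pose out of reach is approached as far as the arm can. A call with a gripper value outside its range is refused whole. The fingers move at their own pace and stop on an object; "force" is the grip in N (left out, the last holds). Time passes only in rows, so rows that repeat a pose let the fingers close. It gives the time, the measured TCP pose, the force and the opening at its end, in the units of the state.
- manip.observe(): the state, without advancing time (a new reading comes with each control period).
- manip.camera(name): name is "side" or "top"; returns a dict with "color" (480x640x3 uint8, red, green, blue), "fovy" (degrees; the focal length in pixels is half the picture's height over the tangent of half this angle, whatever the lens; pixels are square), "cx", "cy" (the principal point, pixels), "rvec" (rotation vector, rad) and "tvec" (3), from world to camera coordinates, as OpenCV has them. Camera axes: x right, y down, z forward; pixel columns grow to the right and rows downward; lengths in m; the calibration is good to about 2 mm. A picture is of the moment at which its call begins. There is no depth.
- manip.sign_off(): hands the job in, once; it reports no verdict.
Trained networks look in a picture, given as the dict that the camera call returned (one of the last four; its "shot" number tells which), for a name from the list of things; names that differ only in an ending like _2 or _b are one class to them, and where a whole thing is asked for, a point or a joint stands for the part that bears it (a point fixed in the world has none). Each returns a list of dicts, best first, with "confidence" (0 to 1); they miss things now and then, are a little off and sometimes report something else, mostly with a low value. They report only what shows in the picture. A call takes as long as a camera call.
- manip.spot_in(picture, thing): "xy" ([column, row] in pixels, amid what is visible of it).
- manip.tip_of(picture, thing): "xy" ([column, row] in pixels: a listed point, or the origin of a listed thing).
The state is a dict: "time_s": time; "qpos": joint angles; "qvel": joint speeds; "effort": joint torques, N m; "eef_pos": TCP position; "ee_rot": TCP orientation; "force": force on the tool from outside, world axes, zero at the start; "torque": the same for the moment, N m; "opening": finger opening in m.
Only numpy, scipy, OpenCV 4.12 (cv2) and the standard library are available. Lean on these libraries where they do the work, as an engineer would, in place of code of your own. Each camera call takes 0.05 s, during which the arm holds its last target.

TASK

Put all the biscuit cutters away: press the handleless green drawer front in until it springs out, pull the drawer wide open, take every cutter - those hanging on the rack's pegs (lift each up and off) and the one standing on the counter - and put it in the drawer, then push the drawer home until it latches shut again. Leave the ramekins, the rolling pin and the scoop where they are.

Things in the scene. Friction and masses are not known exactly. Their poses are not given: they have to be found in the camera images.
- star_mid (a point): Biscuit cutter: six-pointed star cutter, steel with red handle, 64 mm across. 28 mm high 3 mm wall, on top an arched handle: inverted U, 40 mm wide along y, 16 mm along x, 37 mm tall, 4 mm legs, 5 mm top bar; 65 mm tall in all, about 70 g. Point: on its axis, half-way up (32.5 mm); z up. May be absent; else hangs by the arch on a peg, y parallel to the rack's y.
- square_mid (a point): Biscuit cutter: square cutter, copper with blue handle, 55 mm sides. 28 mm high 3 mm wall, on top an arched handle: inverted U, 40 mm wide along y, 16 mm along x, 37 mm tall, 4 mm legs, 5 mm top bar; 65 mm tall in all, about 70 g. Point: on its axis, half-way up (32.5 mm); z up. May be absent; else hangs by the arch on a peg, y parallel to the rack's y.
- hexagon_mid (a point): Biscuit cutter: six-sided cutter, steel with yellow handle, 64 mm across. 28 mm high 3 mm wall, on top an arched handle: inverted U, 40 mm wide along y, 16 mm along x, 37 mm tall, 4 mm legs, 5 mm top bar; 65 mm tall in all, about 70 g. Point: on its axis, half-way up (32.5 mm); z up. May be absent; else hangs by the arch on a peg, y parallel to the rack's y.
- diamond_mid (a point): Biscuit cutter: smaller square cutter turned on its corner, brass with black handle, 62 mm across the corners. 28 mm high 3 mm wall, on top an arched handle: inverted U, 40 mm wide along y, 16 mm along x, 37 mm tall, 4 mm legs, 5 mm top bar; 65 mm tall in all, about 70 g. Point: on its axis, half-way up (32.5 mm); z up. May be absent; else hangs by the arch on a peg, y parallel to the rack's y.
- round_mid (a point): Biscuit cutter: round cutter, steel with orange handle, 62 mm across; it starts upright on the counter in front of the rack. 28 mm high 3 mm wall, on top an arched handle: inverted U, 40 mm wide along y, 16 mm along x, 37 mm tall, 4 mm legs, 5 mm top bar; 65 mm tall in all, about 70 g. Point: on its axis, half-way up (32.5 mm); z up.
- drawer (a joint): Push-latch drawer, m: 0 shut and latched, grows as it comes out towards the robot to 0.15 (stop); negative pressed in, to -0.014 (stop). From 0, pressed to -0.0105 or deeper (6 to 10 N) and let go, it springs out to about 0.06, then slides freely (1 N friction). Pushed in again to -0.0105 or deeper and let go, it returns to 0 and stays latched; another such press would release it again.
- drawer_front (a point): Centre of the outer face of the drawer's green handleless front, which moves with the drawer. The front is 240 mm wide, 98 mm high (12 to 110 mm above the counter) and 14 mm thick; its x points into the cabinet (the direction of pushing), y along the front, z up.
- drawer_top_edge (a point): Middle of the top edge of the drawer front, half-way through its 14 mm thickness, 110 mm above the counter; moves with the drawer.
- drawer_in (a point): Centre of the drawer's inner floor, 18 mm above the counter; moves with the drawer; axes as drawer_front. Inside 172 mm along x (from the back of the front) by 194 mm along y; side and back walls rise 52 mm. At joint 0.15 all but the last 2 mm is out from under the cabinet; shut, there are 85 mm between inner floor and cabinet top.
- unit_face (a point): Middle of the front upper edge of the low dark wooden drawer cabinet (fixed), 115 mm above the counter. The cabinet is 240 mm wide and reaches 240 mm back (+x) from here; with the drawer latched there is a 20 mm gap between this face and the back of the drawer front.
- rack: Dark wood and steel peg rack, fixed; origin on the counter, x against the way the pegs point, y along the row of pegs. Foot 90 x 330 mm, 14 mm high, from x = -20 to +70 mm; rail 330 mm long, 145 to 185 mm high, front face at x = +12 mm; end posts 195 mm high. Four pegs stick out of the rail to -x.
- peg0 (a point): Peg 1 of 4: the point on top of the peg where an arch hangs, 154 mm up. Level 8 mm steel rod along the rack's x; its tip, 17 to 28 mm to -x from here, turns up 10 mm above the peg's top, so a cutter must rise 12 to 22 mm and then be drawn off to -x.
- peg1 (a point): Peg 2 of 4: the point on top of the peg where an arch hangs, 154 mm up. Level 8 mm steel rod along the rack's x; its tip, 17 to 28 mm to -x from here, turns up 10 mm above the peg's top, so a cutter must rise 12 to 22 mm and then be drawn off to -x.
- peg2 (a point): Peg 3 of 4: the point on top of the peg where an arch hangs, 154 mm up. Level 8 mm steel rod along the rack's x; its tip, 17 to 28 mm to -x from here, turns up 10 mm above the peg's top, so a cutter must rise 12 to 22 mm and then be drawn off to -x.
- peg3 (a point): Peg 4 of 4: the point on top of the peg where an arch hangs, 154 mm up. Level 8 mm steel rod along the rack's x; its tip, 17 to 28 mm to -x from here, turns up 10 mm above the peg's top, so a cutter must rise 12 to 22 mm and then be drawn off to -x.
- ramekin0: White ceramic ramekin, 72 mm across, 45 mm high, on the cabinet's top; origin at the centre of its underside. Not to be moved.
- ramekin1: The other ramekin, like the first, beside it.
- rolling_pin_mid (a point): Wooden rolling pin, 290 mm long, 48 mm thick, lying behind the rack; its middle. Not to be moved.
- scoop: Red plastic scoop, 140 mm long, 32 mm high, on the counter nearest the robot; origin on the counter under the middle of its bowl. Not to be moved.

How it is judged:
On the way, in this order (a step that is already met when the one before it is completed fails the run):
1. the drawer front is pressed in (value of joint drawer below -0.007 m).
2. the drawer has sprung out (value of joint drawer above 0.04 m), for 0.1 s.
3. the drawer is pulled wide open (value of joint drawer above 0.12 m), for 0.2 s.
4. all cutters are in the open drawer (value of joint drawer above 0.09 m and x of star_mid in the frame of drawer_in between -0.086 and 0.086 m and y of star_mid in the frame of drawer_in between -0.097 and 0.097 m and z of star_mid in the frame of drawer_in between 0.015 and 0.06 m and x of square_mid in the frame of drawer_in between -0.086 and 0.086 m and y of square_mid in the frame of drawer_in between -0.097 and 0.097 m and z of square_mid in the frame of drawer_in between 0.015 and 0.06 m and x of hexagon_mid in the frame of drawer_in between -0.086 and 0.086 m and y of hexagon_mid in the frame of drawer_in between -0.097 and 0.097 m and z of hexagon_mid in the frame of drawer_in between 0.015 and 0.06 m and x of diamond_mid in the frame of drawer_in between -0.086 and 0.086 m and y of diamond_mid in the frame of drawer_in between -0.097 and 0.097 m and z of diamond_mid in the frame of drawer_in between 0.015 and 0.06 m and x of round_mid in the frame of drawer_in between -0.086 and 0.086 m and y of round_mid in the frame of drawer_in between -0.097 and 0.097 m and z of round_mid in the frame of drawer_in between 0.015 and 0.06 m), for 0.2 s.
At the end, for the whole second after the job is handed in: The drawer is shut and latched (joint between -5 and +8 mm) and at rest, and every cutter that is present is inside it (its mid point within the inner floor's outline and 15 to 60 mm above that floor) (value of joint drawer between -0.005 and 0.008 m and velocity of joint drawer below 0.01 m/s and x of star_mid in the frame of drawer_in between -0.086 and 0.086 m and y of star_mid in the frame of drawer_in between -0.097 and 0.097 m and z of star_mid in the frame of drawer_in between 0.015 and 0.06 m and x of square_mid in the frame of drawer_in between -0.086 and 0.086 m and y of square_mid in the frame of drawer_in between -0.097 and 0.097 m and z of square_mid in the frame of drawer_in between 0.015 and 0.06 m and x of hexagon_mid in the frame of drawer_in between -0.086 and 0.086 m and y of hexagon_mid in the frame of drawer_in between -0.097 and 0.097 m and z of hexagon_mid in the frame of drawer_in between 0.015 and 0.06 m and x of diamond_mid in the frame of drawer_in between -0.086 and 0.086 m and y of diamond_mid in the frame of drawer_in between -0.097 and 0.097 m and z of diamond_mid in the frame of drawer_in between 0.015 and 0.06 m and x of round_mid in the frame of drawer_in between -0.086 and 0.086 m and y of round_mid in the frame of drawer_in between -0.097 and 0.097 m and z of round_mid in the frame of drawer_in between 0.015 and 0.06 m); the robot touches nothing.
It fails at once if the ramekin0 is shifted by more than 4 cm (distance of ramekin0 from where it was at the start of the episode above 0.04 m).
It fails at once if the ramekin1 is shifted by more than 4 cm (distance of ramekin1 from where it was at the start of the episode above 0.04 m).
It fails at once if the rolling pin is shifted by more than 4 cm (distance of rolling_pin_mid from where it was at the start of the episode above 0.04 m).
It fails at once if the scoop is shifted by more than 4 cm (distance of scoop from where it was at the start of the episode above 0.04 m).
Of star, square, hexagon, diamond only 2 to 3 are there at a start; the rules pass over those that are not, and their reading is None.
At some moment in a run one of round may be knocked a few centimetres aside while the robot is not near it.
Once in a run the grip may slacken for a moment while it holds something.
It also fails if it takes over 208 s, if anything falls off the work surface, if the arm or the gripper's body presses on something with over 40 N, if the wrist force passes 120 N, or if a joint passes its speed limit or range.

## Working session

There is one attempt and no reset: what is moved stays moved. The work goes in short steps, Python scripts to look and compute and a tool call to move; the robot and the scene stay as the last step left them, time stands still between calls to the robot, and variables do not carry over. Pictures are saved under pics/ and viewed, and the job is handed in when it is done.

Besides the shell and the picture viewer there is one more tool, called after ">>>" in YAML: its name, and indented under it one key for each argument. arm_command: Moves the arm, as the interface text tells. Its arguments: {"type":"object","properties":{"steps":{"type":"array","items":{"type":"array"}},"force":{"type":"number"}},"required":["steps"]}

```bash
mkdir -p pics; ls
cat > h.py <<'E'
from workcell import manip
import cv2, numpy as np
def snap(n):
    out={}
    for c in ("side","top"):
        p=manip.camera(c); out[c]=p
        cv2.imwrite(f"pics/{n}_{c}.png",p["color"][:,:,::-1])
    return out
def K(p):
    f=240/np.tan(np.radians(p["fovy"])/2)
    return np.array([[f,0,p["cx"]],[0,f,p["cy"]],[0,0,1.]])
def P(p):
    R=cv2.Rodrigues(np.array(p["rvec"],float))[0]
    return K(p)@np.c_[R,np.array(p["tvec"],float).reshape(3)]
def proj(p,X):
    x=P(p)@np.r_[X,1]; return x[:2]/x[2]
def tri(ps,xs):
    r=cv2.triangulatePoints(P(ps[0]),P(ps[1]),np.array(xs[0],float).reshape(2,1),np.array(xs[1],float).reshape(2,1)).ravel()
    X=r[:3]/r[3]
    return X,[np.round(proj(p,X)-x,1) for p,x in zip(ps,xs)]
def onz(p,x,z):
    M=P(p); H=np.c_[M[:,0],M[:,1],M[:,2]*z+M[:,3]]
    w=np.linalg.solve(H,np.r_[x,1]); return w[:2]/w[2]
E
cat > a.py <<'E'
from h import *
s=snap("a")
st=manip.observe(); print(st)
for c in s: print(c,s[c]["fovy"],s[c]["cx"],s[c]["cy"],s[c]["rvec"],s[c]["tvec"],s[c]["shot"])
for t in "star_mid square_mid hexagon_mid diamond_mid round_mid drawer_front drawer_top_edge unit_face rack peg0 peg1 peg2 peg3 ramekin0 ramekin1 scoop rolling_pin_mid drawer_in".split():
    b=[manip.tip_of(s[c],t) for c in ("side","top")]
    print(t,[[(np.round(d["xy"]).tolist(),round(d["confidence"],2)) for d in x[:2]] for x in b])
    if b[0] and b[1]: X,r=tri([s["side"],s["top"]],[b[0][0]["xy"],b[1][0]["xy"]]); print("   ",X.round(4),r)
E
python3 a.py
```

```text
pics
{'time_s': 0.1, 'qpos': array([ 1.24600482e+00,  1.26338574e-01, -4.05407696e-02,  1.40538918e+00,
        4.84058229e-07,  1.57079475e+00]), 'qvel': array([ 0.00019331, -0.0011379 ,  0.00359292, -0.00189373,  0.00183917,
        0.00082097]), 'effort': array([-7.12137899e-04, -4.36906600e+01,  3.53605270e+01,  1.37057318e-02,
       -3.78650498e-05,  1.50190652e-05]), 'eef_pos': array([0.16742456, 0.49722882, 0.25558094]), 'ee_rot': array([-3.14012045e+00, -4.86375026e-07,  2.81680272e+00]), 'force': array([-0.43566372, -0.24889869, -0.79641835]), 'torque': array([ 0.01646054, -0.03517299,  0.0442153 ]), 'opening': 0.08518382601228214}
side 47.17157405785066 324.70544410668975 243.67200040502092 [ 2.13707299 -0.22434708  0.1276654 ] [-0.54588324  0.17104117  1.11574091] 1
top 54.79109504552469 328.1576177712277 238.09167296616795 [ 2.13248482 -2.0901817   0.20788568] [-0.01212463  0.59403646  0.83034485] 2
star_mid [[([325.0, 207.0], 0.59)], [([244.0, 231.0], 0.77)]]
    [0.5902 0.1482 0.1329] [array([-0.3,  0.1]), array([ 0.1, -0.6])]
square_mid [[([334.0, 218.0], 0.68)], [([2
[... 1652 characters left out ...]
.0377] [array([-3.4,  0.7]), array([ 0.9, -6.8])]
ramekin0 [[([428.0, 280.0], 0.78), ([446.0, 320.0], 0.62)], [([404.0, 163.0], 0.72)]]
    [ 0.7324 -0.1405  0.1107] [array([-1. ,  0.4]), array([ 0.2, -1.5])]
ramekin1 [[([428.0, 280.0], 0.78), ([446.0, 320.0], 0.62)], [([404.0, 163.0], 0.72)]]
    [ 0.7324 -0.1405  0.1107] [array([-1. ,  0.4]), array([ 0.2, -1.5])]
scoop [[([236.0, 300.0], 0.93)], [([320.0, 357.0], 0.67)]]
    [0.3675 0.0113 0.0042] [array([ 0.8, -0. ]), array([-0.1,  1.3])]
rolling_pin_mid [[([389.0, 235.0], 0.97)], [([243.0, 165.0], 0.96), ([439.0, 246.0], 0.17)]]
    [0.7611 0.1812 0.0146] [array([-1.1,  0.4]), array([ 0.3, -1.9])]
drawer_in [[], [([142.0, 228.0], 0.43)]]
```

View pics/a_side.png

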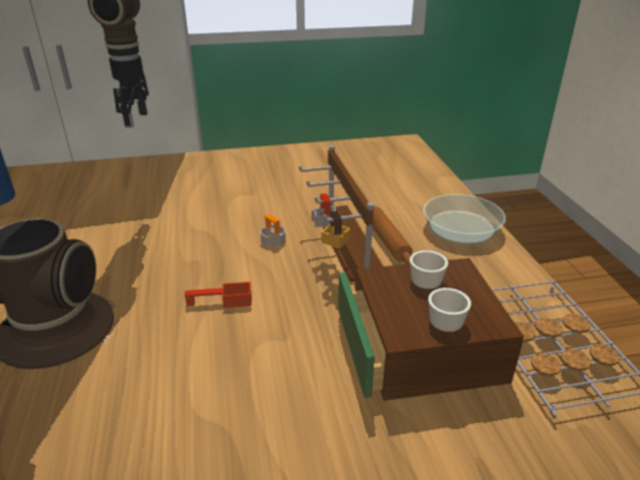

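View pics/a_top.png

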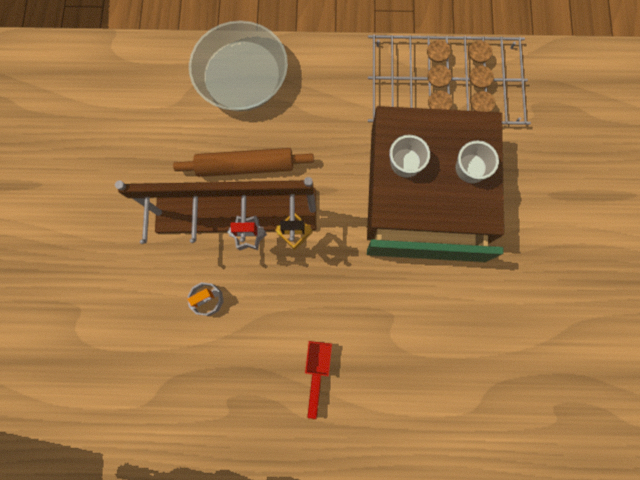

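The side view shows the green front around (355,330), and star and diamond hanging near (325,207) and (336,228). The round cutter stands at (270,232) and the scoop at (235,295). In the top view, star is at (244,231), diamond at (293,231), round at (204,299) and the drawer front spans about (370..502, 245). I'll zoom in for edge geometry.

Run:
```python
import cv2
a=cv2.imread("pics/a_top.png")
cv2.imwrite("pics/a_t1.png",cv2.resize(a[95:275,350:530],None,fx=3.3,fy=3.3,interpolation=cv2.INTER_CUBIC))
cv2.imwrite("pics/a_t2.png",cv2.resize(a[165:325,110:330],None,fx=3.5,fy=3.5,interpolation=cv2.INTER_CUBIC))
b=cv2.imread("pics/a_side.png")
cv2.imwrite("pics/a_s2.png",cv2.resize(b[140:260,250:390],None,fx=5,fy=5,interpolation=cv2.INTER_CUBIC))
```

```text
(no output)
```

View pics/a_t1.png

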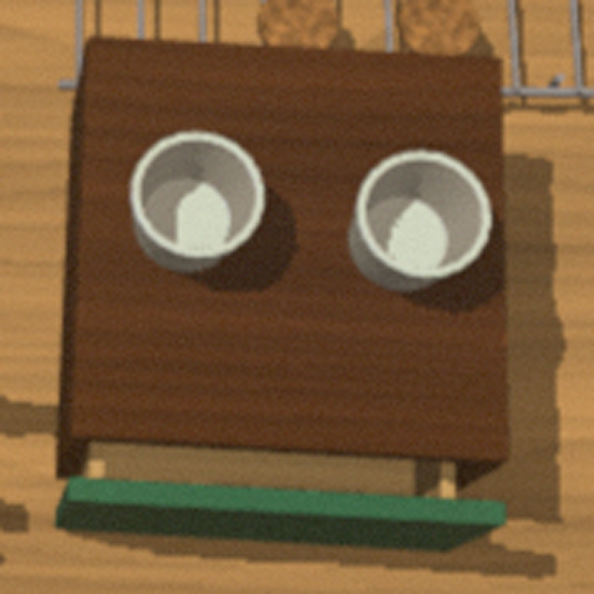

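View pics/a_t2.png

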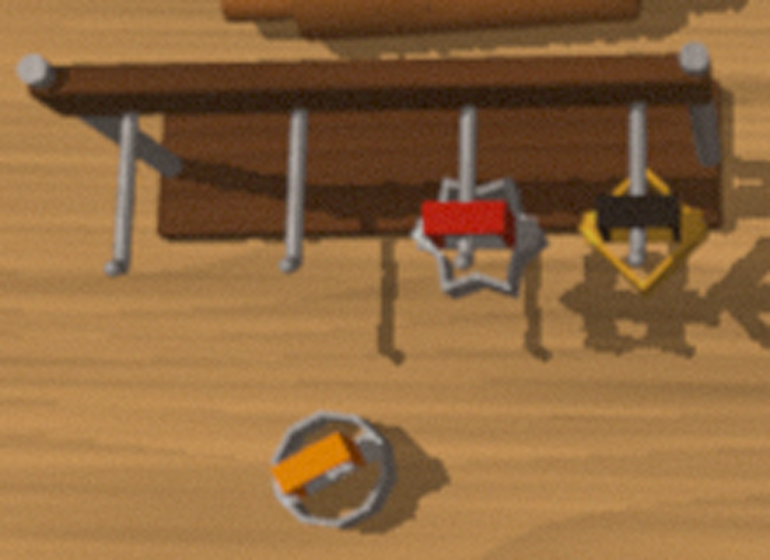

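View pics/a_s2.png

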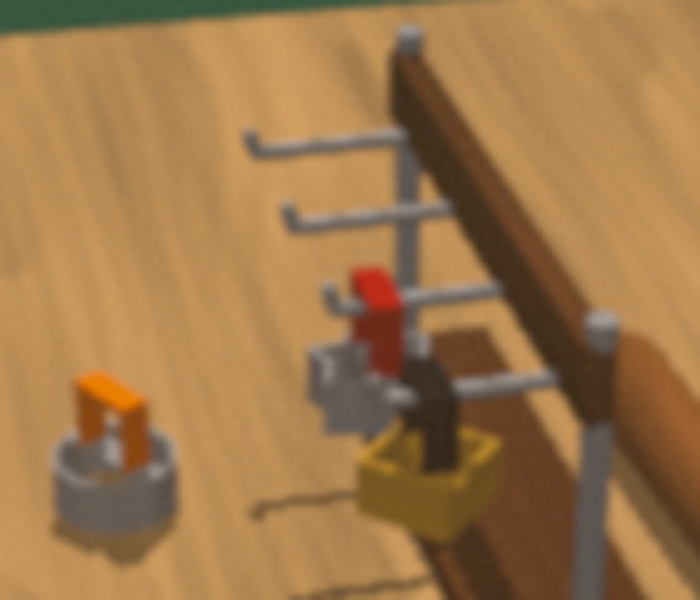

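```bash
cat > b.py <<'E'
from h import *
p=manip.camera("top"); q=manip.camera("side")
R=cv2.Rodrigues(np.array(p["rvec"]))[0]; print("cam",-R.T@p["tvec"])
R=cv2.Rodrigues(np.array(q["rvec"]))[0]; print("cam",-R.T@q["tvec"])
def t1(x,y): return np.array([x,y])/3.3+[350,95]
def t2(x,y): return np.array([x,y])/3.5+[110,165]
def s2(x,y): return np.array([x,y])/5+[250,140]
for n,l,z in [("cab",[t1(88,40),t1(502,58),t1(508,460),t1(72,438)],.115),
 ("front top",[t1(75,480),t1(505,503),t1(503,520),t1(62,505)],.11),
 ("posts",[t2(37,70),t2(693,57)],.195),
 ("pegtips",[t2(116,268),t2(290,264),t2(464,258),t2(637,255)],.160),
 ("red",[t2(424,200),t2(508,200),t2(511,240),t2(422,234)],.159),
 ("blk",[t2(600,195),t2(680,195),t2(680,228),t2(598,228)],.159),
 ("orange",[t2(344,433),t2(360,458),t2(290,492),t2(273,470)],.065)]:
    W=np.array([onz(p,x,z) for x in l]); print(n,W.round(3).tolist(),"c",W.mean(0).round(4))
    d=W[1]-W[0]; print("   yaw",np.degrees(np.arctan2(d[0],-d[1])).round(1), np.linalg.norm(d).round(3))
    if len(l)==4 : d=W[2]-W[3]; print("   yaw",np.degrees(np.arctan2(d[0],-d[1])).round(1))
print("posts tri",[tri([q,p],x) for x in ([s2(409,38),t2(37,70)],[s2(602,325),t2(693,57)])])
print("red c tri",tri([q,p],[s2(377,290),t2(467,218)]))
print("or c tri",tri([q,p],[s2(112,390),t2(317,463)]))
E
python3 b.py
```

```text
cam [ 0.41454372 -0.00808851  0.9330525 ]
cam [ 0.3537209  -0.93820985  0.75283807]
cab [[0.841, -0.088], [0.834, -0.327], [0.596, -0.317], [0.604, -0.079]] c [ 0.7185 -0.2031]
   yaw -1.7 0.239
   yaw -1.9
front top [[0.581, -0.081], [0.573, -0.316], [0.563, -0.315], [0.567, -0.074]] c [ 0.5712 -0.1968]
   yaw -2.0 0.235
   yaw -0.9
posts [[0.65, 0.347], [0.663, 0.034]] c [0.6564 0.1907]
   yaw 2.3 0.313
pegtips [[0.561, 0.314], [0.565, 0.229], [0.57, 0.145], [0.573, 0.061]] c [0.5673 0.1872]
   yaw 2.5 0.085
   yaw -177.9
red [[0.599, 0.166], [0.599, 0.125], [0.579, 0.123], [0.582, 0.166]] c [0.5897 0.145 ]
   yaw 1.1 0.041
   yaw -2.8
blk [[0.603, 0.08], [0.604, 0.041], [0.587, 0.04], [0.586, 0.08]] c [0.5949 0.0602]
   yaw 1.1 0.039
   yaw 1.1
orange [[0.492, 0.222], [0.479, 0.213], [0.46, 0.249], [0.472, 0.259]] c [0.4757 0.2357]
   yaw -54.1 0.016
   yaw -48.8
posts tri [(array([0.6512903 , 0.34909519, 0.1908616 ]), [array([ 0.1, -0. ]), array([-0. ,  0.1])]), (array([0.66353466, 0.0344319 , 0.19155402]), [array([ 0.1, -0. ]), array([-0. ,  0.2])])]
red c tri (array([0.59029238, 0.14485524, 0.15808158]), [array([-0.,  0.]), array([ 0. , -0.1])])
or c tri (array([0.47608656, 0.23495443, 0.06728885]), [array([-0.1,  0. ]), array([ 0. , -0.3])])
```

```bash
cat >> h.py <<'E'
from scipy.spatial.transform import Rotation as Ro
def go(*targets, st=None):
    """targets: (x,y,z,jawyaw_deg or None) world -> tool shift mm, rotvec deg from current pose"""
    st=st or manip.observe()
    p=np.array(st["eef_pos"]); R=Ro.from_euler("xyz",st["ee_rot"])
    print("t",round(st["time_s"],2),"pos",p.round(4),"jaw",round(np.degrees(st["ee_rot"][2])-180,1),"rpy",np.degrees(st["ee_rot"]).round(1),"F",np.round(st["force"],1),"op",round(st["opening"],4),"j6",round(st["qpos"][5],2))
    for x,y,z,a in targets:
        best=None
        for k in (0,180):
            r=(R.inv()*Ro.from_euler("xyz",[np.pi,0,np.radians(a+180+k)])).as_rotvec(degrees=True)
            if best is None or np.linalg.norm(r)<np.linalg.norm(best): best=r
        print((x,y,z,a),"shift",(R.inv().apply(np.array([x,y,z])-p)*1000).round(1).tolist(),"rot",best.round(2).tolist())
E
python3 -c "
from h import *
go((0.508,-0.194,0.2,-91.9),(0.508,-0.194,0.085,-91.9))"
```

```text
t 2.0 pos [0.1675 0.4975 0.2563] jaw -18.6 rpy [180.    0.  161.4] F [0.1 0.1 0.1] op 0.0853 j6 1.57
(0.508, -0.194, 0.2, -91.9) shift [-543.3, -546.8, 56.3] rot [0.0, -0.0, 73.29]
(0.508, -0.194, 0.085, -91.9) shift [-543.3, -546.8, 171.3] rot [0.0, -0.0, 73.29]
```

>>> arm_command:
  steps:
    - [[-543, -547, 0], [0, 0, 73.3], 0]
    - [[-543, -547, 0], [0, 0, 73.3], 0]
    - [[-543, -547, 0], [0, 0, 73.3], 0]
    - [[-543, -547, 0], [0, 0, 73.3], 0]
    - [[-543, -547, 0], [0, 0, 73.3], 0]
    - [[-543, -547, 0], [0, 0, 73.3], 0]
    - [[-543, -547, 0], [0, 0, 73.3], 0]
    - [[-543, -547, 0], [0, 0, 73.3], 0]
    - [[-543, -547, 0], [0, 0, 73.3], 0]
    - [[-543, -547, 0], [0, 0, 73.3], 0]
    - [[-543, -547, 0], [0, 0, 73.3], 0]
    - [[-543, -547, 0], [0, 0, 73.3], 0]
    - [[-543, -547, 60], [0, 0, 73.3], 0]
    - [[-543, -547, 120], [0, 0, 73.3], 0]
    - [[-543, -547, 171], [0, 0, 73.3], 0]
    - [[-543, -547, 171], [0, 0, 73.3], 0]

```text
time_s: 4.0
eef_pos: [0.5046, -0.1931, 0.0816]
ee_rot: [-3.134, -0.003, 1.537]
force: [-0.3, 0.5, 1.0]
opening: -0.0001
```

```bash
python3 -c "
from h import *
go((0.54,-0.195,0.085,-91.9),(0.56,-0.1957,0.085,-91.9))
snap('b')"
```

```text
t 4.0 pos [ 0.5046 -0.1931  0.0816] jaw -91.9 rpy [-179.5   -0.2   88.1] F [-0.3  0.5  1. ] op -0.0001 j6 1.24
(0.54, -0.195, 0.085, -91.9) shift [-0.7, 35.4, -3.7] rot [-0.45, -0.15, -0.02]
(0.56, -0.1957, 0.085, -91.9) shift [-0.7, 55.4, -3.9] rot [-0.45, -0.15, -0.02]
```

View pics/b_side.png

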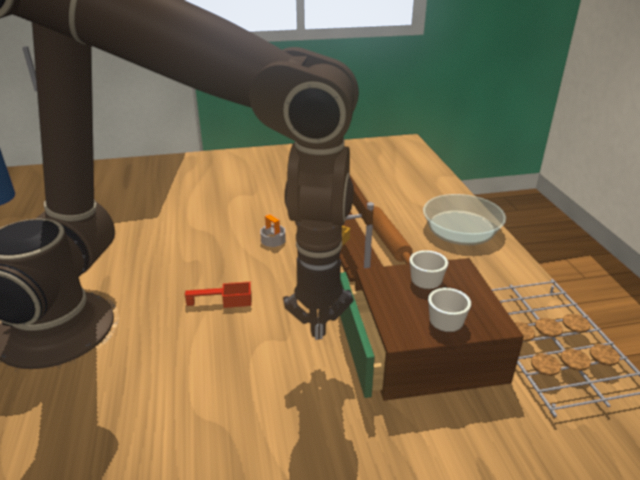

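The gripper (tip at 320,337) is in front of the green front, but its knuckles splay out, so I'll press higher up.

>>> arm_command:
  steps:
    - [[0, 0, -25], [0, 0, 0], 0]
    - [[0, 20, -25], [0, 0, 0], 0]
    - [[0, 36, -25], [0, 0, 0], 0]
    - [[0, 40, -25], [0, 0, 0], 0]
    - [[0, 43, -25], [0, 0, 0], 0]
    - [[0, 43, -25], [0, 0, 0], 0]

```text
time_s: 4.85
eef_pos: [0.5503, -0.1955, 0.1101]
ee_rot: [-3.141, -0.0, 1.538]
force: [-0.0, -0.2, -0.7]
opening: 0.0002
```

>>> arm_command:
  steps:
    - [[0, 3, 0], [0, 0, 0], 0]
    - [[0, 6, 0], [0, 0, 0], 0]
    - [[0, 6, 0], [0, 0, 0], 0]

```text
time_s: 5.22
eef_pos: [0.5552, -0.1957, 0.1101]
ee_rot: [-3.139, -0.0, 1.537]
force: [-5.4, 0.6, 2.3]
opening: 0.0002
```

>>> arm_command:
  steps:
    - [[0, 3, 0], [0, 0, 0], 0]
    - [[0, 5, 0], [0, 0, 0], 0]
    - [[0, 5, 0], [0, 0, 0], 0]

```text
time_s: 5.6
eef_pos: [0.5596, -0.1959, 0.1101]
ee_rot: [-3.138, -0.0, 1.537]
force: [-7.6, 0.6, 3.2]
opening: -0.0002
```

>>> arm_command:
  steps:
    - [[0, 2, 0], [0, 0, 0], 0]
    - [[0, 4, 0], [0, 0, 0], 0]
    - [[0, 4, 0], [0, 0, 0], 0]

```text
time_s: 5.98
eef_pos: [0.5618, -0.1959, 0.1101]
ee_rot: [-3.135, 0.0, 1.537]
force: [-14.1, 0.3, 8.5]
opening: -0.0003
```

>>> arm_command:
  steps:
    - [[0, -60, 0], [0, 0, 0], 0]
    - [[0, -120, 0], [0, 0, 0], 0]
    - [[0, -120, 0], [0, 0, 0], 0]
    - [[0, -120, -60], [0, 0, 0], 40]
    - [[0, -120, -60], [0, 0, 0], 40]

```text
time_s: 6.6
eef_pos: [0.4489, -0.1933, 0.175]
ee_rot: [3.133, 0.003, 1.537]
force: [0.1, -0.7, -0.7]
opening: 0.0358
```

```bash
python3 -c "
from h import *
go()
s=snap('c')
for t in ['drawer_top_edge','drawer_front']:
    b=[manip.tip_of(s[c],t) for c in ('side','top')]; print(b)
    if b[0] and b[1]: print(tri([s['side'],s['top']],[b[0][0]['xy'],b[1][0]['xy']]))
    if b[1]: print(onz(s['top'],b[1][0]['xy'],.11))
"
```

```text
t 6.6 pos [ 0.4489 -0.1933  0.175 ] jaw -91.9 rpy [179.5   0.2  88.1] F [ 0.1 -0.7 -0.7] op 0.0358 j6 1.2
[[{'xy': [237.1, 300.3], 'confidence': 0.72}], [{'xy': [437.7, 275.5], 'confidence': 0.98}]]
(array([ 0.42600344, -0.18848083,  0.17051354]), [array([35.7, -9.4]), array([ 4.6, 53.1])])
[ 0.5197085  -0.19733232]
[[{'xy': [319.0, 334.6], 'confidence': 0.7}, {'xy': [425.3, 280.9], 'confidence': 0.66}], [{'xy': [433.1, 282.9], 'confidence': 0.68}]]
(array([ 0.50754623, -0.19831356,  0.0644891 ]), [array([ 1.5, -0.3]), array([-0.2,  2.1])])
[ 0.50632809 -0.18880943]
```

View pics/c_side.png

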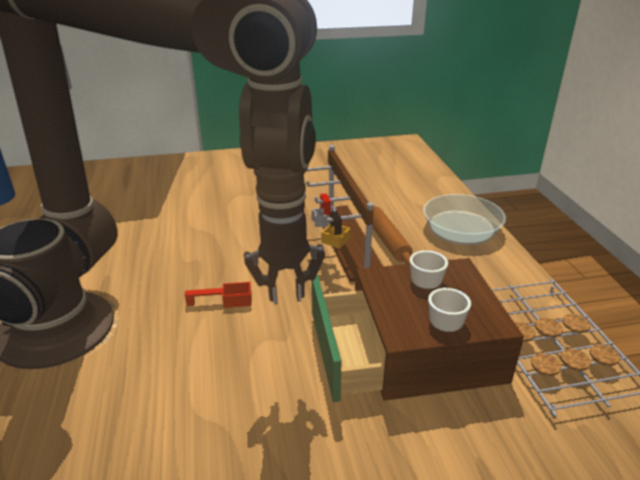

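View pics/c_top.png

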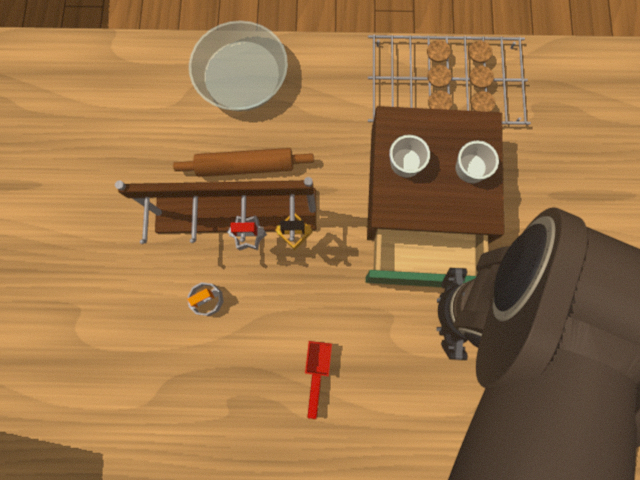

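The drawer has sprung out: the front's top edge is now near top-view (437,275), so x≈0.515.

```bash
python3 -c "
from h import *
go((0.515,-0.194,0.175,-91.9),(0.515,-0.194,0.112,-91.9),(0.425,-0.191,0.112,-91.9))"
```

```text
t 6.9 pos [ 0.4454 -0.1919  0.1691] jaw -91.9 rpy [-179.9   -0.    88.1] F [ 0.   0.8 -0.2] op 0.0402 j6 1.2
(0.515, -0.194, 0.175, -91.9) shift [0.2, 69.6, -6.0] rot [-0.1, -0.04, 0.0]
(0.515, -0.194, 0.112, -91.9) shift [0.1, 69.7, 57.0] rot [-0.1, -0.04, 0.0]
(0.425, -0.191, 0.112, -91.9) shift [0.1, -20.3, 57.1] rot [-0.1, -0.04, 0.0]
```

>>> arm_command:
  steps:
    - [[0, 35, 0], [0, 0, 0], 60]
    - [[0, 70, 0], [0, 0, 0], 60]
    - [[0, 70, 0], [0, 0, 0], 60]
    - [[0, 70, 30], [0, 0, 0], 60]
    - [[0, 70, 57], [0, 0, 0], 60]
    - [[0, 70, 57], [0, 0, 0], 60]
    - [[0, 70, 57], [0, 0, 0], 5]
    - [[0, 70, 57], [0, 0, 0], 5]
    - [[0, 70, 57], [0, 0, 0], 5]
    - [[0, 70, 57], [0, 0, 0], 5]
  force: 30

```text
time_s: 8.15
eef_pos: [0.5163, -0.1947, 0.1147]
ee_rot: [3.139, 0.001, 1.537]
force: [-0.5, 0.4, 5.6]
opening: 0.0137
```

>>> arm_command:
  steps:
    - [[0, -15, 0], [0, 0, 0], 5]
    - [[0, -30, 0], [0, 0, 0], 5]
    - [[0, -45, 0], [0, 0, 0], 5]
    - [[0, -60, 0], [0, 0, 0], 5]
    - [[0, -75, 0], [0, 0, 0], 5]
    - [[0, -85, 0], [0, 0, 0], 5]
    - [[0, -85, 0], [0, 0, 0], 5]
    - [[0, -85, 0], [0, 0, 0], 5]

```text
time_s: 9.15
eef_pos: [0.4307, -0.1914, 0.1146]
ee_rot: [3.14, -0.0, 1.537]
force: [-0.3, 1.6, 8.7]
opening: 0.0131
```

>>> arm_command:
  steps:
    - [[0, 0, 0], [0, 0, 0], 60]
    - [[0, 0, 0], [0, 0, 0], 60]
    - [[0, 0, -50], [0, 0, 0], 60]
    - [[0, 0, -110], [0, 0, 0], 60]
    - [[0, 0, -130], [0, 0, 0], 60]
    - [[0, 0, -130], [0, 0, 0], 60]

```text
time_s: 9.9
eef_pos: [0.4313, -0.1919, 0.2446]
ee_rot: [3.139, 0.001, 1.537]
force: [-0.0, -0.3, 0.3]
opening: 0.0601
```

```bash
python3 -c "
from h import *
s=snap('d')
d=(0.5955,0.0602); go((d[0],d[1],0.245,2.4),(d[0],d[1],0.151,2.4))
for t in ['drawer_top_edge']:
    b=manip.tip_of(s['top'],t); print(b); print(onz(s['top'],b[0]['xy'],.11))
"
```

```text
t 10.0 pos [ 0.4303 -0.1915  0.2421] jaw -91.9 rpy [-179.9   -0.    88.1] F [ 0.1  1.1 -0.4] op 0.0601 j6 1.19
(0.5955, 0.0602, 0.245, 2.4) shift [257.0, 156.8, -3.0] rot [-0.09, 0.04, 85.69]
(0.5955, 0.0602, 0.151, 2.4) shift [257.0, 156.9, 91.0] rot [-0.09, 0.04, 85.69]
[{'xy': [438.1, 324.8], 'confidence': 0.96}]
[ 0.43324735 -0.19568436]
```

View pics/d_side.png

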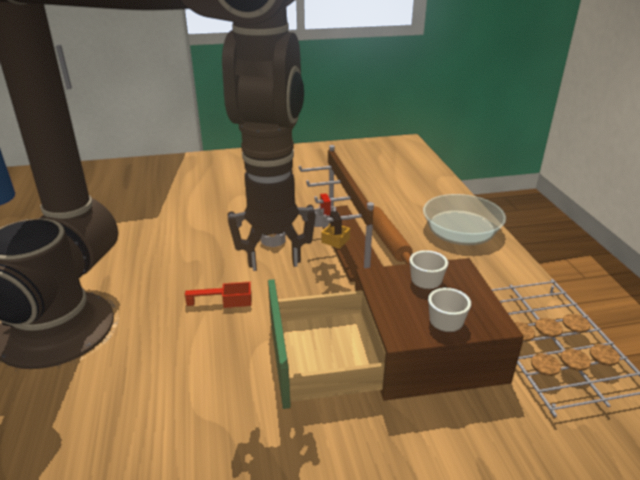

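View pics/d_top.png

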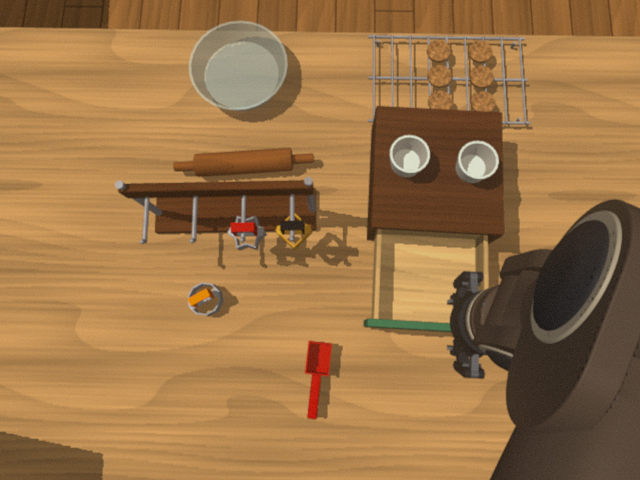

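The drawer is open at about 0.14 (front top edge at top-view row 325). Next is the diamond.

>>> arm_command:
  steps:
    - [[257, 157, -8], [0, 0, 85.7], 60]
    - [[257, 157, -8], [0, 0, 85.7], 60]
    - [[257, 157, -8], [0, 0, 85.7], 60]
    - [[257, 157, -8], [0, 0, 85.7], 60]
    - [[257, 157, -8], [0, 0, 85.7], 60]
    - [[257, 157, -8], [0, 0, 85.7], 60]
    - [[257, 157, -8], [0, 0, 85.7], 60]
    - [[257, 157, -8], [0, 0, 85.7], 60]
    - [[257, 157, -8], [0, 0, 85.7], 60]
    - [[257, 157, -8], [0, 0, 85.7], 60]
    - [[257, 157, 20], [0, 0, 85.7], 60]
    - [[257, 157, 40], [0, 0, 85.7], 60]
    - [[257, 157, 40], [0, 0, 85.7], 60]

```text
time_s: 11.68
eef_pos: [0.5961, 0.0433, 0.2015]
ee_rot: [-3.129, 0.004, 0.068]
force: [-0.2, 0.2, 0.1]
opening: 0.0598
```

```bash
python3 -c "
from h import *
s=snap('e')
d=(0.5955,0.0602); go((d[0],d[1],0.151,2.4))
for c in s:
    x,y=proj(s[c],[d[0],d[1],.16]).astype(int); print(c,x,y)
    a=s[c]['color'][max(0,y-60):y+60,x-80:x+80,::-1]
    cv2.imwrite(f'pics/e_{c}z.png',cv2.resize(a,None,fx=4,fy=4,interpolation=cv2.INTER_CUBIC))
"
```

```text
t 11.78 pos [0.5972 0.0436 0.2038] jaw -176.1 rpy [-179.3    0.     3.9] F [ 0.   0.4 -0.1] op 0.0599 j6 3.14
(0.5955, 0.0602, 0.151, 2.4) shift [-0.6, -16.1, 53.0] rot [-0.72, 0.01, 1.5]
side 336 215
top 292 224
```

View pics/e_sidez.png

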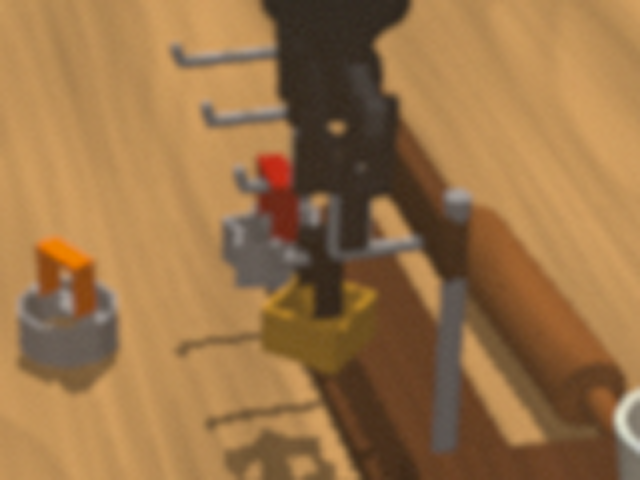

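View pics/e_topz.png

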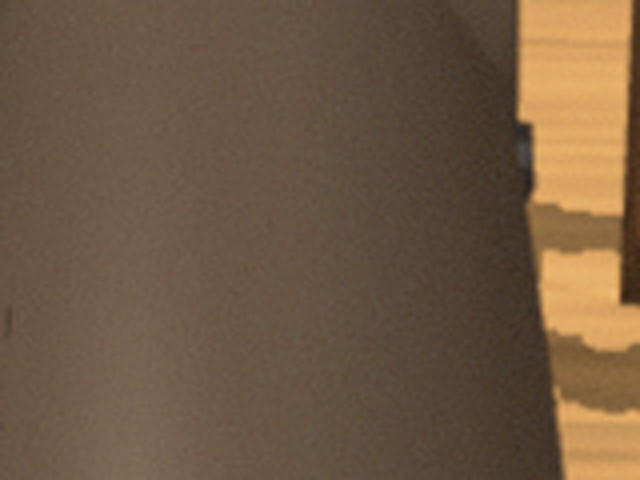

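The turn went the wrong way and put joint 6 on its limit. I'll rise and turn back half a turn.

>>> arm_command:
  steps:
    - [[0, 0, -40], [0, 0, -10], 60]
    - [[0, 0, -40], [0, 0, -90], 60]
    - [[0, 0, -40], [0, 0, -90], 60]
    - [[0, 0, -40], [0, 0, -90], 60]
    - [[0, 0, -40], [0, 0, -90], 60]
    - [[0, 0, -40], [0, 0, -90], 60]
    - [[0, 0, -40], [0, 0, -90], 60]
    - [[0, 0, -40], [0, 0, -90], 60]
    - [[0, 0, -40], [0, 0, -90], 60]
    - [[0, -16, -40], [0, 0, -178], 60]
    - [[0, -16, -40], [0, 0, -178], 60]
    - [[0, -16, -40], [0, 0, -178], 60]
    - [[0, -16, -40], [0, 0, -178], 60]
    - [[0, -16, -40], [0, 0, -178], 60]
    - [[0, -16, -40], [0, 0, -178], 60]
    - [[0, -16, -40], [0, 0, -178], 60]
    - [[0, -16, -40], [0, 0, -178], 60]
    - [[0, -16, -40], [0, 0, -178], 60]
    - [[0, -16, -40], [0, 0, -178], 60]

```text
time_s: 14.15
eef_pos: [0.5964, 0.0593, 0.2442]
ee_rot: [3.129, 0.0, -3.11]
force: [0.2, 0.7, -0.0]
opening: 0.0601
```

```bash
python3 -c "
from h import *
d=(0.5955,0.0602); go((d[0],d[1],0.2,2.4),(d[0],d[1],0.151,2.4))
"
```

```text
t 14.15 pos [0.5964 0.0593 0.2442] jaw -358.2 rpy [ 179.3    0.  -178.2] F [ 0.2  0.7 -0. ] op 0.0601 j6 0.06
(0.5955, 0.0602, 0.2, 2.4) shift [0.9, 0.4, 44.2] rot [0.72, 0.03, -0.61]
(0.5955, 0.0602, 0.151, 2.4) shift [0.9, -0.2, 93.2] rot [0.72, 0.03, -0.61]
```

>>> arm_command:
  steps:
    - [[0, 0, 30], [0, 0, 0], 60]
    - [[0, 0, 55], [0, 0, 0], 60]
    - [[0, 0, 75], [0, 0, 0], 60]
    - [[0, 0, 92], [0, 0, 0], 60]
    - [[0, 0, 92], [0, 0, 0], 60]

```text
time_s: 14.78
eef_pos: [0.5954, 0.0604, 0.1503]
ee_rot: [3.129, -0.003, -3.109]
force: [-0.9, 0.3, -0.5]
opening: 0.0598
```

```bash
python3 -c "
from h import *
d=(0.5955,0.0602); go((d[0],d[1],0.151,2.4))
s=snap('f')
a=s['side']['color'][160:280,260:420,::-1]
cv2.imwrite('pics/f_z.png',cv2.resize(a,None,fx=4,fy=4,interpolation=cv2.INTER_CUBIC))
"
```

```text
t 14.78 pos [0.5954 0.0604 0.1503] jaw -358.1 rpy [ 179.3   -0.2 -178.1] F [-0.9  0.3 -0.5] op 0.0598 j6 0.06
(0.5955, 0.0602, 0.151, 2.4) shift [-0.1, -0.2, -0.7] rot [0.7, -0.16, -0.52]
```

View pics/f_z.png

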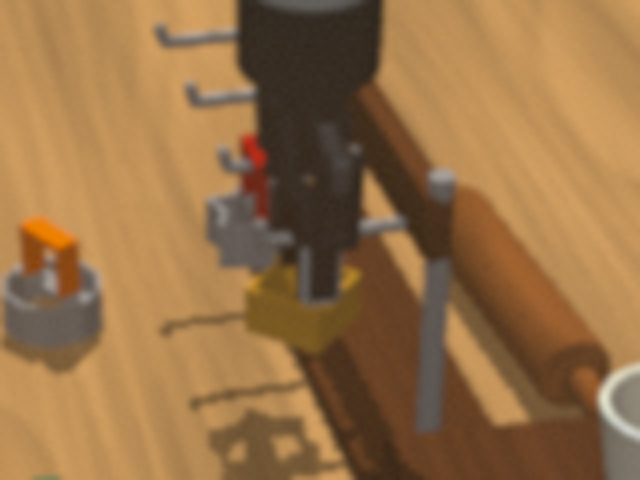

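The fingers straddle the black handle above the diamond. I'll grip it.

>>> arm_command:
  steps:
    - [[0, 0, 0], [0, 0, 0], 30]
    - [[0, 0, 0], [0, 0, 0], 30]
    - [[0, 0, 0], [0, 0, 0], 30]
    - [[0, 0, 0], [0, 0, 0], 30]
    - [[0, 0, -9], [0, 0, 0], 30]
    - [[0, 0, -17], [0, 0, 0], 30]
    - [[0, 0, -17], [0, 0, 0], 30]
  force: 50

```text
time_s: 15.75
eef_pos: [0.5964, 0.0603, 0.1692]
ee_rot: [3.129, 0.0, -3.108]
force: [1.1, -0.1, -1.6]
opening: 0.0394
```

>>> arm_command:
  steps:
    - [[20, 0, -17], [0, 0, 0], 30]
    - [[40, 0, -17], [0, 0, 0], 30]
    - [[62, 0, -17], [0, 0, 0], 30]
    - [[62, 0, -40], [0, 0, 0], 30]
    - [[62, 0, -80], [0, 0, 0], 30]
    - [[62, 0, -80], [0, 0, 0], 30]

```text
time_s: 16.5
eef_pos: [0.5354, 0.0572, 0.2514]
ee_rot: [3.129, 0.004, -3.108]
force: [-0.1, 1.0, -1.5]
opening: 0.0384
```

```bash
cat > dr.py <<'E'
from h import *
def D(x,y,th=np.radians(-1.9),o=(0.525,-0.197)):
    return o[0]+x*np.cos(th)-y*np.sin(th), o[1]+x*np.sin(th)+y*np.cos(th)
E
python3 -c "
from dr import *
a=D(.038,-.046)
go((*a,0.23,-1.9),(*a,0.078,-1.9))
s=snap('g')
"
```

```text
t 16.5 pos [0.5354 0.0572 0.2514] jaw -358.1 rpy [ 179.3    0.3 -178.1] F [-0.1  1.  -1.5] op 0.0384 j6 0.07
(np.float64(0.5614539699999146), np.float64(-0.24423460671208486), 0.23, -1.9) shift [-15.8, -302.4, 17.6] rot [0.74, 0.23, 3.83]
(np.float64(0.5614539699999146), np.float64(-0.24423460671208486), 0.078, -1.9) shift [-15.2, -304.4, 169.6] rot [0.74, 0.23, 3.83]
```

View pics/g_side.png

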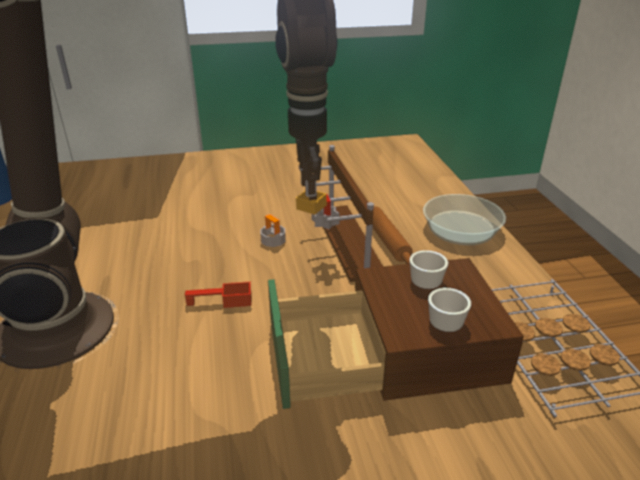

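View pics/g_top.png

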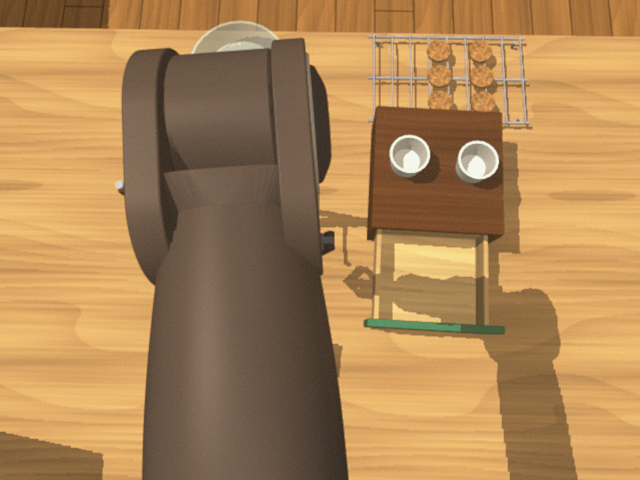

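The diamond is in the grip at (313,202) and the open drawer is unobstructed. I'll carry it over.

>>> arm_command:
  steps:
    - [[-16, -40, 0], [0, 0, 3.8], 30]
    - [[-16, -90, 0], [0, 0, 3.8], 30]
    - [[-16, -140, 0], [0, 0, 3.8], 30]
    - [[-16, -190, 0], [0, 0, 3.8], 30]
    - [[-16, -240, 0], [0, 0, 3.8], 30]
    - [[-16, -280, 0], [0, 0, 3.8], 30]
    - [[-15, -304, 0], [0, 0, 3.8], 30]
    - [[-15, -304, 40], [0, 0, 3.8], 30]
    - [[-15, -304, 90], [0, 0, 3.8], 30]
    - [[-15, -304, 130], [0, 0, 3.8], 30]
    - [[-15, -304, 155], [0, 0, 3.8], 30]
    - [[-15, -304, 155], [0, 0, 3.8], 30]

```text
time_s: 18.1
eef_pos: [0.5575, -0.243, 0.0872]
ee_rot: [3.127, -0.006, 3.11]
force: [0.8, -0.3, -1.9]
opening: 0.039
```

```bash
python3 -c "
from dr import *
a=D(.038,-.046)
go((*a,0.077,-1.9))
s=snap('i')
"
```

```text
t 18.1 pos [ 0.5575 -0.243   0.0872] jaw -1.8 rpy [179.2  -0.4 178.2] F [ 0.8 -0.3 -1.9] op 0.039 j6 -0.38
(np.float64(0.5614539699999146), np.float64(-0.24423460671208486), 0.077, -1.9) shift [-4.1, -1.3, 10.1] rot [0.83, -0.35, 0.06]
```

View pics/i_side.png

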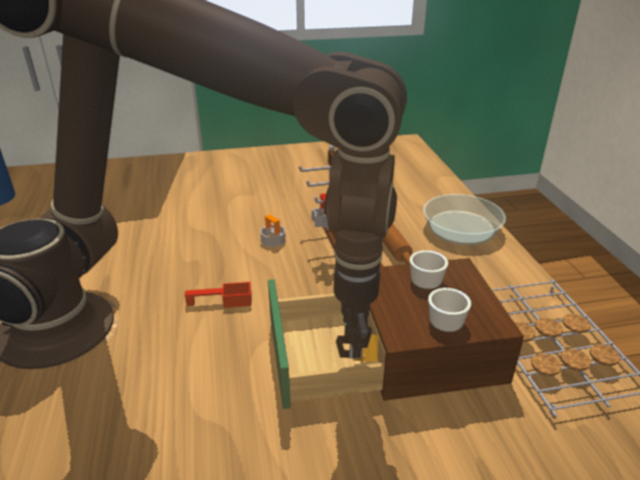

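The diamond is inside the drawer near the cabinet, so I'll lower and release it.

>>> arm_command:
  steps:
    - [[0, 0, 5], [0, 0, 0], 30]
    - [[0, 0, 10], [0, 0, 0], 30]
    - [[0, 0, 12], [0, 0, 0], 30]

```text
time_s: 18.58
eef_pos: [0.56, -0.2443, 0.0788]
ee_rot: [3.13, 0.001, 3.109]
force: [-0.4, 0.7, 10.1]
opening: 0.0383
```

Contact with the floor (10 N).

>>> arm_command:
  steps:
    - [[0, 0, -1], [0, 0, 0], 50]
    - [[0, 0, -1], [0, 0, 0], 50]
    - [[0, 0, -1], [0, 0, 0], 50]
    - [[0, 0, -40], [0, 0, 0], 50]
    - [[0, 0, -100], [0, 0, 0], 50]
    - [[0, 0, -160], [0, 0, 0], 60]
    - [[0, 0, -165], [0, 0, 0], 60]

```text
time_s: 19.45
eef_pos: [0.5612, -0.2469, 0.2483]
ee_rot: [3.132, 0.007, 3.109]
force: [0.9, -0.0, -0.3]
opening: 0.0602
```

```bash
python3 -c "
from dr import *
s=snap('j')
d=(0.5905,0.1448)
go((*d,0.24,2.4),(*d,0.151,2.4))
"
```

```text
t 19.55 pos [ 0.56   -0.2463  0.2437] jaw -1.9 rpy [1.793e+02 1.000e-01 1.781e+02] F [-0.3 -0.1 -1.1] op 0.0602 j6 -0.39
(0.5905, 0.1448, 0.24, 2.4) shift [-17.8, 391.9, 8.3] rot [0.66, 0.07, -4.27]
(0.5905, 0.1448, 0.151, 2.4) shift [-17.7, 390.8, 97.3] rot [0.66, 0.07, -4.27]
```

View pics/j_side.png

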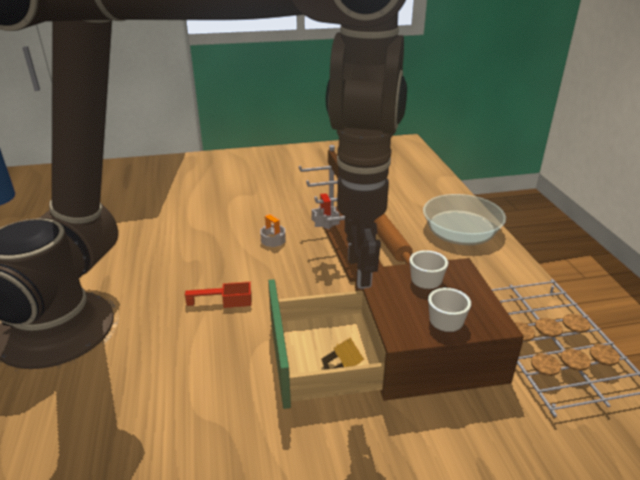

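View pics/j_top.png

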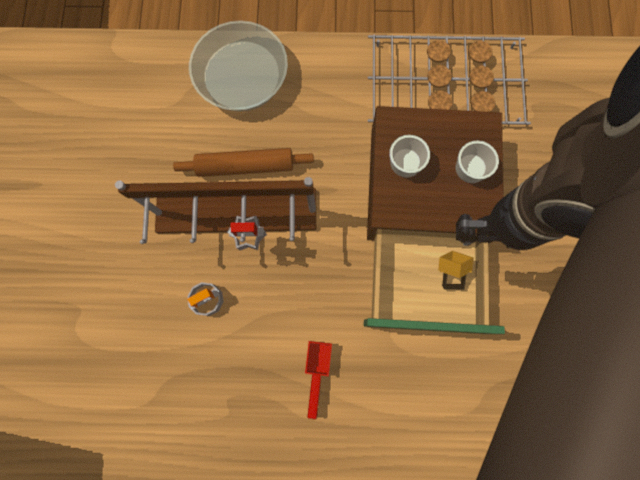

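The diamond is inside the drawer but tipped onto its side, at top-view (456,272) with its handle towards the front. That is still within the height limits. I'll check its extents while planning the star.

```bash
python3 -c "
from dr import *
import cv2
a=cv2.imread('pics/j_top.png')[225:340,360:515]
cv2.imwrite('pics/j_tz.png',cv2.resize(a,None,fx=5,fy=5,interpolation=cv2.INTER_CUBIC))
a=cv2.imread('pics/j_side.png')[270:410,250:400]
cv2.imwrite('pics/j_sz.png',cv2.resize(a,None,fx=4,fy=4,interpolation=cv2.INTER_CUBIC))
p=manip.camera('top')
th=np.radians(-1.9)
for X in [(440,263),(475,263),(455,290),(457,252)]:
    w=onz(p,X,.045)-[0.525,-0.197]; print(X,w@[np.cos(th),np.sin(th)],w@[-np.sin(th),np.cos(th)])
"
```

```text
(440, 263) 0.028062295043445186 -0.019459805397376077
(475, 263) 0.03164070491685333 -0.0869597554579519
(455, 290) -0.02259062887249534 -0.0483186739775231
(457, 252) 0.05141925599573934 -0.0523017481566552
```

View pics/j_tz.png

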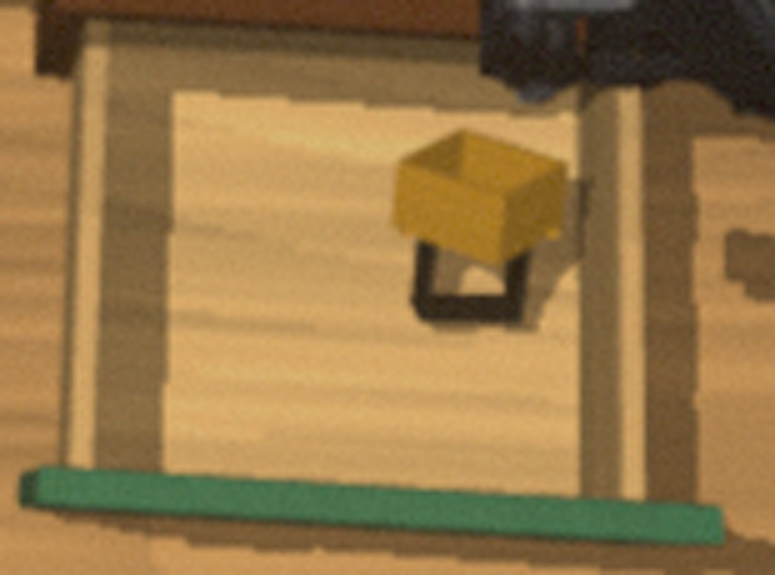

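View pics/j_sz.png

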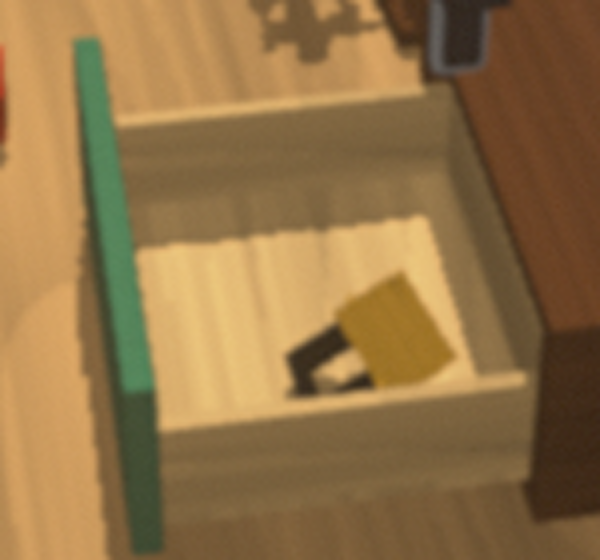

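Free space runs from y −0.01 to 0.097 in the drawer. Now the star.

>>> arm_command:
  steps:
    - [[-18, 60, 0], [0, 0, -4.3], 60]
    - [[-18, 120, 0], [0, 0, -4.3], 60]
    - [[-18, 180, 0], [0, 0, -4.3], 60]
    - [[-18, 240, 0], [0, 0, -4.3], 60]
    - [[-18, 300, 0], [0, 0, -4.3], 60]
    - [[-18, 360, 0], [0, 0, -4.3], 60]
    - [[-18, 391, 0], [0, 0, -4.3], 60]
    - [[-18, 391, 20], [0, 0, -4.3], 60]
    - [[-18, 391, 20], [0, 0, -4.3], 60]
    - [[-18, 391, 20], [0, 0, -4.3], 60]

```text
time_s: 20.85
eef_pos: [0.5897, 0.1439, 0.2268]
ee_rot: [3.13, -0.002, -3.1]
force: [0.1, -0.1, 0.6]
opening: 0.0601
```

```bash
python3 -c "
from dr import *
d=(0.5905,0.1448)
go((*d,0.151,2.4))
s=snap('k')
a=s['side']['color'][140:260,250:410,::-1]
cv2.imwrite('pics/k_z.png',cv2.resize(a,None,fx=4,fy=4,interpolation=cv2.INTER_CUBIC))
"
```

```text
t 20.85 pos [0.5897 0.1439 0.2268] jaw -357.6 rpy [ 1.793e+02 -1.000e-01 -1.776e+02] F [ 0.1 -0.1  0.6] op 0.0601 j6 0.19
(0.5905, 0.1448, 0.151, 2.4) shift [-1.0, -0.0, 75.8] rot [0.69, -0.14, 0.0]
```

View pics/k_z.png

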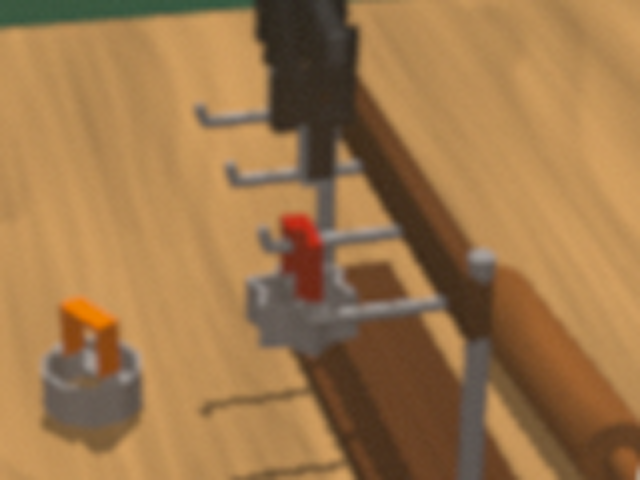

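The fingers are above the red star handle, so I'll descend and grip.

>>> arm_command:
  steps:
    - [[0, 0, 30], [0.7, 0, 0], 60]
    - [[0, 0, 55], [0.7, 0, 0], 60]
    - [[0, 0, 76], [0.7, 0, 0], 60]
    - [[0, 0, 76], [0.7, 0, 0], 60]
    - [[0, 0, 76], [0.7, 0, 0], 30]
    - [[0, 0, 76], [0.7, 0, 0], 30]
    - [[0, 0, 76], [0.7, 0, 0], 30]
    - [[0, 0, 76], [0.7, 0, 0], 30]
    - [[0, 0, 68], [0.7, 0, 0], 30]
    - [[0, 0, 59], [0.7, 0, 0], 30]
    - [[0, 0, 59], [0.7, 0, 0], 30]
  force: 80

```text
time_s: 22.32
eef_pos: [0.5906, 0.1452, 0.1696]
ee_rot: [3.141, 0.001, -3.099]
force: [-0.8, -0.5, -0.6]
opening: 0.0385
```

```bash
python3 -c "
from dr import *
go()
s=snap('l')
a=s['side']['color'][140:260,250:410,::-1]
cv2.imwrite('pics/l_z.png',cv2.resize(a,None,fx=4,fy=4,interpolation=cv2.INTER_CUBIC))
"
```

```text
t 22.32 pos [0.5906 0.1452 0.1696] jaw -357.6 rpy [ 1.800e+02  1.000e-01 -1.776e+02] F [-0.8 -0.5 -0.6] op 0.0385 j6 0.2
```

View pics/l_z.png

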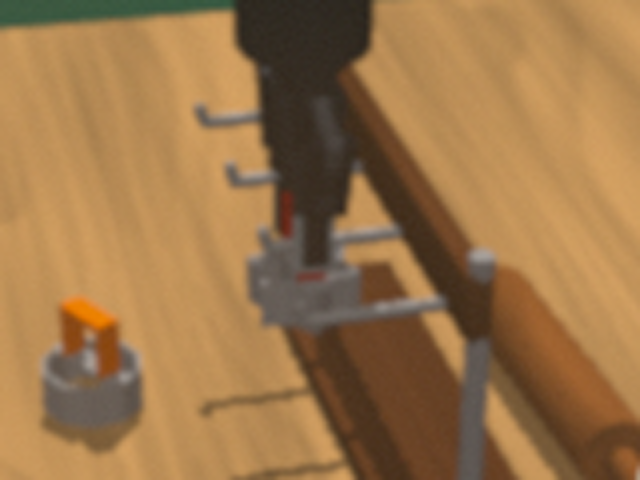

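The star is lifted about 18 mm. I'll draw it off, then up.

>>> arm_command:
  steps:
    - [[20, 0, 0], [0, 0, 0], 30]
    - [[40, 0, 0], [0, 0, 0], 30]
    - [[65, 0, 0], [0, 0, 0], 30]
    - [[65, 0, -30], [0, 0, 0], 30]
    - [[65, 0, -80], [0, 0, 0], 30]
    - [[65, 0, -80], [0, 0, 0], 30]

```text
time_s: 23.18
eef_pos: [0.5266, 0.1427, 0.2524]
ee_rot: [3.14, 0.006, -3.099]
force: [-0.0, 1.1, -0.8]
opening: 0.0389
```

```bash
python3 -c "
from dr import *
a=D(.038,.046)
go((*a,0.25,-1.9),(*a,0.08,-1.9))
"
```

```text
t 23.18 pos [0.5266 0.1427 0.2524] jaw -357.6 rpy [ 179.9    0.3 -177.6] F [-0.   1.1 -0.8] op 0.0389 j6 0.22
(np.float64(0.564504246411659), np.float64(-0.15228518684544318), 0.25, -1.9) shift [-25.3, -296.3, 2.1] rot [0.11, 0.33, 4.34]
(np.float64(0.564504246411659), np.float64(-0.15228518684544318), 0.08, -1.9) shift [-24.3, -296.6, 172.1] rot [0.11, 0.33, 4.34]
```

>>> arm_command:
  steps:
    - [[-25, -40, 0], [0, 0, 4.3], 30]
    - [[-25, -90, 0], [0, 0, 4.3], 30]
    - [[-25, -140, 0], [0, 0, 4.3], 30]
    - [[-25, -190, 0], [0, 0, 4.3], 30]
    - [[-25, -240, 0], [0, 0, 4.3], 30]
    - [[-25, -280, 0], [0, 0, 4.3], 30]
    - [[-25, -297, 0], [0, 0, 4.3], 30]
    - [[-25, -297, 40], [0, 0, 4.3], 30]
    - [[-25, -297, 90], [0, 0, 4.3], 30]
    - [[-25, -297, 130], [0, 0, 4.3], 30]
    - [[-25, -297, 155], [0, 0, 4.3], 30]
    - [[-25, -297, 155], [0, 0, 4.3], 30]

```text
time_s: 24.68
eef_pos: [0.5608, -0.1522, 0.0908]
ee_rot: [3.14, -0.006, 3.11]
force: [-0.4, 0.0, 0.3]
opening: 0.0386
```

```bash
python3 -c "
from dr import *
a=D(.038,.046)
go((*a,0.078,-1.9))
s=snap('m')
a=s['side']['color'][220:410,250:410,::-1]
cv2.imwrite('pics/m_z.png',cv2.resize(a,None,fx=3,fy=3,interpolation=cv2.INTER_CUBIC))
"
```

```text
t 24.68 pos [ 0.5608 -0.1522  0.0908] jaw -1.8 rpy [179.9  -0.3 178.2] F [-0.4  0.   0.3] op 0.0386 j6 -0.23
(np.float64(0.564504246411659), np.float64(-0.15228518684544318), 0.078, -1.9) shift [-3.7, 0.1, 12.8] rot [0.1, -0.33, 0.08]
```

View pics/m_z.png

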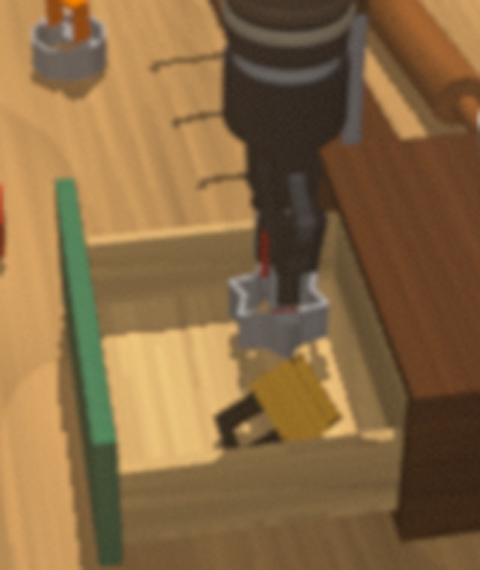

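>>> arm_command:
  steps:
    - [[0, 0, 5], [0, 0, 0], 30]
    - [[0, 0, 9], [0, 0, 0], 30]
    - [[0, 0, 12], [0, 0, 0], 30]
    - [[0, 0, 12], [0, 0, 0], 30]

```text
time_s: 25.28
eef_pos: [0.5625, -0.1534, 0.0813]
ee_rot: [3.141, -0.001, 3.109]
force: [-0.5, -0.1, -1.5]
opening: 0.0388
```

>>> arm_command:
  steps:
    - [[0, 0, 2], [0, 0, 0], 30]
    - [[0, 0, 4], [0, 0, 0], 30]
    - [[0, 0, 4], [0, 0, 0], 30]

```text
time_s: 25.65
eef_pos: [0.5629, -0.1534, 0.0778]
ee_rot: [3.142, 0.0, 3.109]
force: [-0.4, 0.0, 1.6]
opening: 0.0389
```

>>> arm_command:
  steps:
    - [[0, 0, 0], [0, 0, 0], 44]
    - [[0, 0, 0], [0, 0, 0], 50]
    - [[0, 0, 0], [0, 0, 0], 50]
    - [[0, 0, -20], [0, 0, 0], 50]
    - [[0, 0, -60], [0, 0, 0], 50]
    - [[0, 0, -120], [0, 0, 0], 60]
    - [[0, 0, -165], [0, 0, 0], 60]
    - [[0, 0, -165], [0, 0, 0], 60]

```text
time_s: 26.65
eef_pos: [0.5644, -0.1539, 0.2469]
ee_rot: [-3.14, 0.007, 3.109]
force: [0.7, -0.5, 0.2]
opening: 0.0599
```

```bash
python3 -c "
from dr import *
s=snap('n')
go()
for c in s: print(c,manip.tip_of(s[c],'round_mid'))
a=s['top']['color'][265:335,165:245,::-1]
cv2.imwrite('pics/n_z.png',cv2.resize(a,None,fx=8,fy=8,interpolation=cv2.INTER_CUBIC))
"
```

```text
t 26.75 pos [ 0.5629 -0.1534  0.2424] jaw -1.9 rpy [180.    0.  178.1] F [ 0.5  0.7 -0.7] op 0.0599 j6 -0.23
side [{'xy': [271.0, 231.5], 'confidence': 0.9}, {'xy': [329.9, 351.2], 'confidence': 0.72}]
top [{'xy': [201.2, 297.3], 'confidence': 0.94}, {'xy': [427.4, 276.0], 'confidence': 0.66}, {'xy': [195.2, 227.7], 'confidence': 0.21}]
```

View pics/n_side.png

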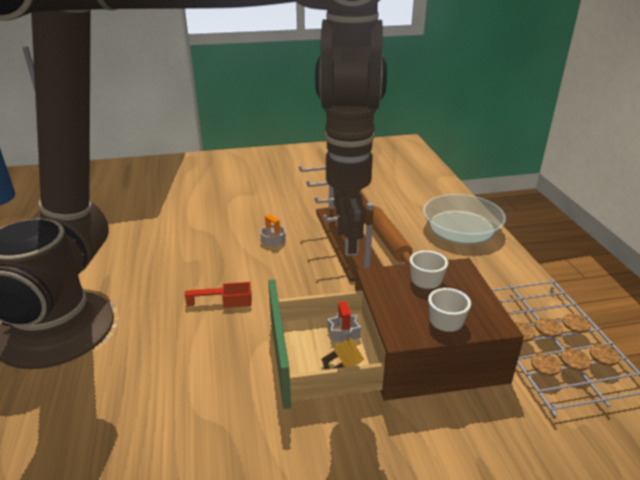

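View pics/n_z.png

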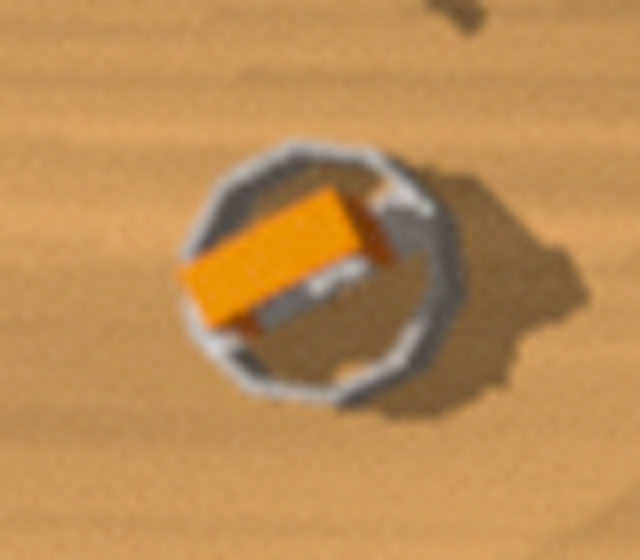

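The star stands upright in the drawer at (345,322), and round is unmoved at top-view (201,297). I'll compute its handle pose.

```bash
cat > r.py <<'E'
from dr import *
import sys
p=manip.camera('top')
W=np.array([onz(p,np.array(c)/8+[165,265],.065) for c in [(182,270),(332,187),(366,245),(212,328)]])
c=W.mean(0); d=(W[0]-W[1]+W[3]-W[2]); a=np.degrees(np.arctan2(-d[0],d[1])); print(W.round(3).tolist(),c,a)
go((*c,0.2,a),(*c,0.057,a))
E
python3 r.py
```

```text
[[0.473, 0.259], [0.493, 0.226], [0.479, 0.217], [0.459, 0.251]] [0.47592007 0.23829547] 30.392039481266945
t 26.9 pos [ 0.5621 -0.1532  0.2407] jaw -1.9 rpy [180.   -0.2 178.1] F [ 0.8  0.  -1.5] op 0.0601 j6 -0.23
(np.float64(0.47592007262382763), np.float64(0.2382954740564598), 0.2, np.float64(30.392039481266945)) shift [98.8, 388.5, 41.4] rot [0.1, -0.17, -32.26]
(np.float64(0.47592007262382763), np.float64(0.2382954740564598), 0.057, np.float64(30.392039481266945)) shift [98.3, 388.4, 184.4] rot [0.1, -0.17, -32.26]
```

>>> arm_command:
  steps:
    - [[98, 60, 0], [0, 0, -32], 65]
    - [[98, 120, 0], [0, 0, -32], 65]
    - [[98, 180, 0], [0, 0, -32], 65]
    - [[98, 240, 0], [0, 0, -32], 65]
    - [[98, 300, 0], [0, 0, -32], 65]
    - [[98, 360, 0], [0, 0, -32], 65]
    - [[98, 387, 0], [0, 0, -32], 65]
    - [[98, 387, 50], [0, 0, -32], 65]
    - [[98, 387, 80], [0, 0, -32], 65]
    - [[98, 387, 80], [0, 0, -32], 65]

```text
time_s: 28.15
eef_pos: [0.4752, 0.2358, 0.1591]
ee_rot: [3.141, -0.007, -2.615]
force: [0.4, 0.3, 0.0]
opening: 0.0651
```

```bash
python3 -c "
from dr import *
go((.476,.237,.058,30.4))
s=snap('o')
a=s['side']['color'][120:280,200:400,::-1]
cv2.imwrite('pics/o_z.png',cv2.resize(a,None,fx=3,fy=3,interpolation=cv2.INTER_CUBIC))
"
```

```text
t 28.15 pos [0.4752 0.2358 0.1591] jaw -329.8 rpy [ 180.    -0.4 -149.8] F [0.4 0.3 0. ] op 0.0651 j6 -0.07
(0.476, 0.237, 0.058, 30.4) shift [-2.1, 0.6, 101.1] rot [0.05, -0.43, -0.24]
```

View pics/o_z.png

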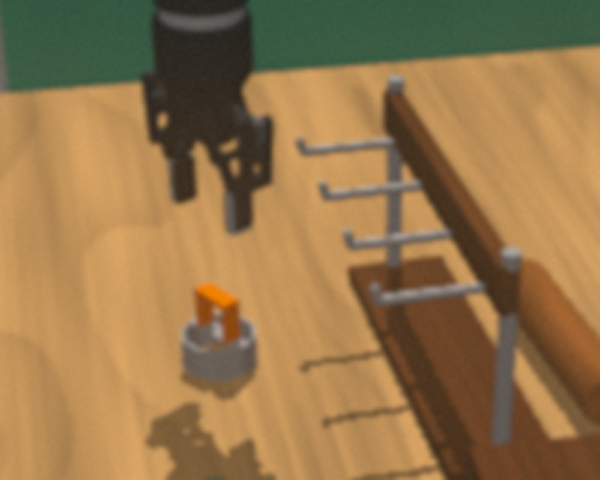

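Round hasn't moved and the fingers are above it. Descend and grip.

>>> arm_command:
  steps:
    - [[-1, 0, 40], [0, 0, 0], 65]
    - [[-1, 0, 75], [0, 0, 0], 65]
    - [[-1, 0, 100], [0, 0, 0], 65]
    - [[-1, 0, 100], [0, 0, 0], 65]
    - [[-1, 0, 100], [0, 0, 0], 30]
    - [[-1, 0, 100], [0, 0, 0], 30]
    - [[-1, 0, 100], [0, 0, 0], 30]
    - [[-1, 0, 100], [0, 0, 0], 30]
    - [[-1, 0, 90], [0, 0, 0], 30]
    - [[-1, 0, 60], [0, 0, 0], 30]
    - [[-1, 0, 0], [0, 0, 0], 30]
    - [[-1, 0, -40], [0, 0, 0], 30]
    - [[-1, 0, -80], [0, 0, 0], 30]
    - [[-1, 0, -80], [0, 0, 0], 30]

```text
time_s: 30.0
eef_pos: [0.4796, 0.2377, 0.2471]
ee_rot: [-3.142, 0.007, -2.616]
force: [0.1, -0.1, -1.3]
opening: 0.0383
```

```bash
python3 -c "
from dr import *
a=D(-.042,.046)
go((*a,0.24,-1.9),(*a,0.08,-1.9))
s=snap('p')
a=s['side']['color'][120:280,200:400,::-1]
cv2.imwrite('pics/p_z.png',cv2.resize(a,None,fx=3,fy=3,interpolation=cv2.INTER_CUBIC))
"
```

```text
t 30.0 pos [0.4796 0.2377 0.2471] jaw -329.9 rpy [-180.     0.4 -149.9] F [ 0.1 -0.1 -1.3] op 0.0383 j6 -0.07
(np.float64(0.4845482291363184), np.float64(-0.14963277257436106), 0.24, -1.9) shift [190.2, -337.5, 5.8] rot [0.1, 0.37, 32.03]
(np.float64(0.4845482291363184), np.float64(-0.14963277257436106), 0.08, -1.9) shift [191.3, -337.5, 165.8] rot [0.1, 0.37, 32.03]
```

View pics/p_side.png

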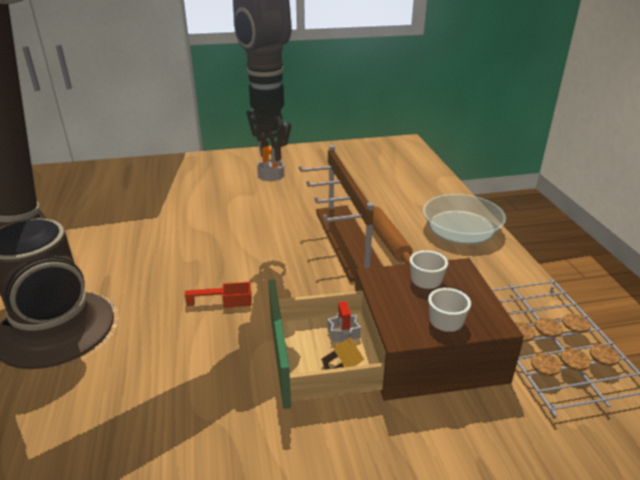

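Round is held at (271,165). Moving it to the drawer's front-left spot.

>>> arm_command:
  steps:
    - [[28, -50, 0], [0, 0, 10], 30]
    - [[56, -100, 0], [0, 0, 20], 30]
    - [[84, -150, 0], [0, 0, 32], 30]
    - [[112, -200, 0], [0, 0, 32], 30]
    - [[140, -250, 0], [0, 0, 32], 30]
    - [[168, -300, 0], [0, 0, 32], 30]
    - [[190, -337, 0], [0, 0, 32], 30]
    - [[190, -337, 0], [0, 0, 32], 30]
    - [[190, -337, 50], [0, 0, 32], 30]
    - [[190, -337, 100], [0, 0, 32], 30]
    - [[190, -337, 140], [0, 0, 32], 30]
    - [[190, -337, 155], [0, 0, 32], 30]
    - [[190, -337, 155], [0, 0, 32], 30]

```text
time_s: 31.72
eef_pos: [0.4824, -0.149, 0.0869]
ee_rot: [3.141, -0.003, 3.11]
force: [-0.1, -0.2, -0.6]
opening: 0.0383
```

```bash
python3 -c "
from dr import *
a=D(-.042,.046)
go((*a,0.08,-1.9))
s=snap('q')
a=s['side']['color'][220:410,250:410,::-1]
cv2.imwrite('pics/q_z.png',cv2.resize(a,None,fx=3,fy=3,interpolation=cv2.INTER_CUBIC))
"
```

```text
t 31.73 pos [ 0.4824 -0.149   0.0869] jaw -1.8 rpy [179.9  -0.2 178.2] F [-0.1 -0.2 -0.6] op 0.0383 j6 -0.27
(np.float64(0.4845482291363184), np.float64(-0.14963277257436106), 0.08, -1.9) shift [-2.2, -0.6, 6.9] rot [0.05, -0.15, 0.08]
```

View pics/q_z.png

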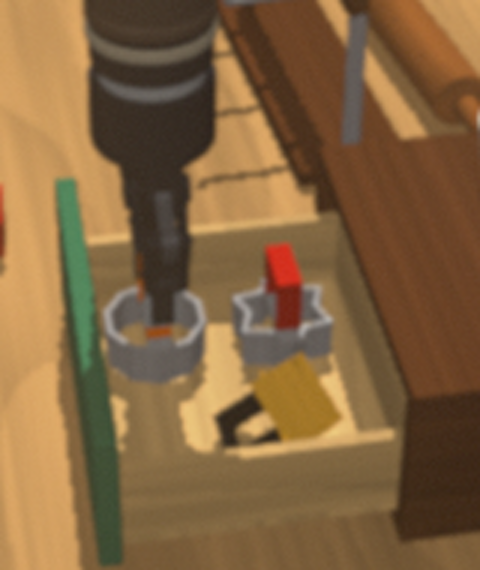

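Round is inside the walls and clear of the star and diamond. Lowering.

>>> arm_command:
  steps:
    - [[-1, 0, 4], [0, 0, 0], 30]
    - [[-1, 0, 6], [0, 0, 0], 30]
    - [[-1, 0, 7], [0, 0, 0], 30]
    - [[-1, 0, 7], [0, 0, 0], 30]

```text
time_s: 32.33
eef_pos: [0.4859, -0.1501, 0.0831]
ee_rot: [-3.141, 0.005, 3.109]
force: [-0.6, 1.1, 10.3]
opening: 0.0384
```

>>> arm_command:
  steps:
    - [[-1, 0, -1], [0, 0, 0], 30]
    - [[-1, 0, -1], [0, 0, 0], 44]
    - [[-1, 0, -1], [0, 0, 0], 50]
    - [[-1, 0, -1], [0, 0, 0], 50]
    - [[-1, 0, -20], [0, 0, 0], 50]
    - [[-1, 0, -60], [0, 0, 0], 50]
    - [[-1, 0, -120], [0, 0, 0], 50]
    - [[-1, 60, -160], [0, 0, 0], 50]
    - [[-1, 120, -160], [0, 0, 0], 50]
    - [[-1, 120, -160], [0, 0, 0], 0]

```text
time_s: 33.58
eef_pos: [0.4893, -0.0269, 0.2414]
ee_rot: [3.141, 0.001, 3.114]
force: [0.7, -1.4, 0.1]
opening: 0.0329
```

```bash
python3 -c "
from dr import *
s=snap('r')
go()
a=s['side']['color'][250:410,240:400,::-1]
b=s['top']['color'][220:345,355:515,::-1]
f=lambda a:cv2.resize(a,(400,int(400*a.shape[0]/a.shape[1])),interpolation=cv2.INTER_CUBIC)
a=f(a);b=f(b); b=np.r_[b,np.zeros((a.shape[0]-b.shape[0],400,3),np.uint8)]
cv2.imwrite('pics/r_z.png',np.c_[a,b])
for t in ('star_mid','diamond_mid','round_mid','drawer_top_edge'):
    b=[manip.tip_of(s[c],t) for c in ('side','top')]
    if b[0] and b[1]:
        X,r=tri([s['side'],s['top']],[b[0][0]['xy'],b[1][0]['xy']]); w=X[:2]-[.525,-.197];th=np.radians(-1.9)
        print(t,X.round(3),r,'drawer',w@[np.cos(th),np.sin(th)],w@[-np.sin(th),np.cos(th)],X[2]-.018,[x[0]['confidence'] for x in b])
    else: print(t,b)
"
```

```text
t 33.67 pos [ 0.489  -0.0291  0.2404] jaw -1.7 rpy [-180.    -0.   178.3] F [-0.5 -0.7  0.3] op 0.018 j6 -0.03Traceback (most recent call last):
  File "<string>", line 9, in <module>
    cv2.imwrite('pics/r_z.png',np.c_[a,b])
    ~~~~~~~~~~~^^^^^^^^^^^^^^^^^^^^^^^^^^^
cv2.error: OpenCV(4.12.0) /io/opencv/modules/imgcodecs/src/loadsave.cpp:1058: error: (-215:Assertion failed) image.channels() == 1 || image.channels() == 3 || image.channels() == 4 in function 'imwrite_'
```

```bash
python3 -c "
from dr import *
s=snap('r2')
a=s['side']['color'][250:410,240:400,::-1]
b=s['top']['color'][220:345,355:515,::-1]
f=lambda a:cv2.resize(a,(400,400),interpolation=cv2.INTER_CUBIC)
cv2.imwrite('pics/r_z.png',np.hstack([f(a),f(b)]))
for t in ('star_mid','diamond_mid','round_mid','drawer_top_edge'):
    b=[manip.tip_of(s[c],t) for c in ('side','top')]
    if b[0] and b[1]:
        X,r=tri([s['side'],s['top']],[b[0][0]['xy'],b[1][0]['xy']]); w=X[:2]-[.525,-.197];th=np.radians(-1.9)
        print(t,X.round(3),r,'drawer',w@[np.cos(th),np.sin(th)],w@[-np.sin(th),np.cos(th)],X[2]-.018,[x[0]['confidence'] for x in b])
    else: print(t,b)
"
```

```text
star_mid [[{'xy': [344.8, 320.4], 'confidence': 0.72}], []]
diamond_mid [[{'xy': [341.7, 356.5], 'confidence': 0.8}, {'xy': [239.1, 300.1], 'confidence': 0.17}], []]
round_mid [[{'xy': [301.8, 326.7], 'confidence': 0.7}], []]
drawer_top_edge [[{'xy': [276.0, 317.3], 'confidence': 0.77}, {'xy': [310.9, 165.0], 'confidence': 0.21}], []]
```

View pics/r_z.png

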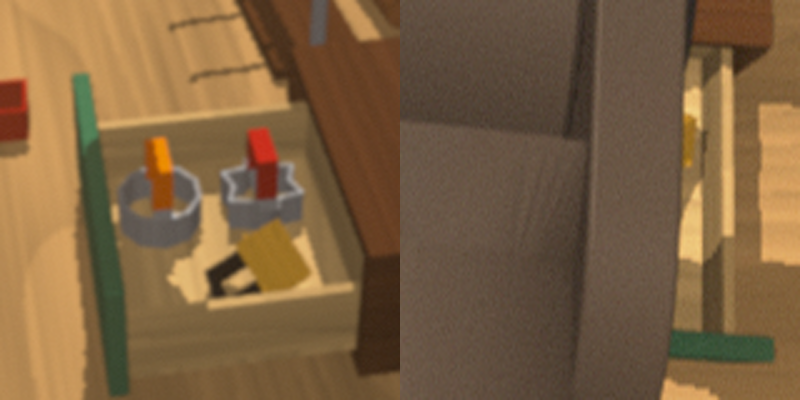

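View pics/r_side.png

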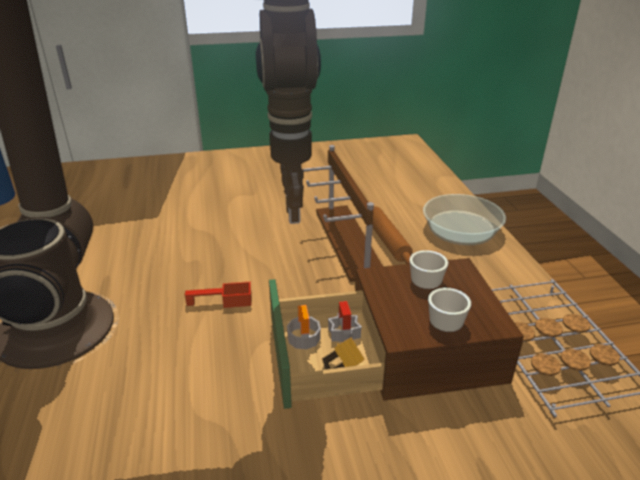

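All three cutters are in the drawer: round at (302,326), star at (345,320), diamond at (342,356). Next I'll push it shut.

```bash
python3 -c "
from dr import *
go((.37,-.191,.24,-1.9),(.37,-.191,.1,-1.9))"
```

```text
t 34.17 pos [ 0.489  -0.0304  0.2405] jaw -1.9 rpy [180.   -0.  178.1] F [ 0.3 -0.5  0.2] op 0.0001 j6 -0.03
(0.37, -0.191, 0.24, -1.9) shift [113.6, -164.5, 0.5] rot [0.01, -0.04, -0.02]
(0.37, -0.191, 0.1, -1.9) shift [113.5, -164.5, 140.5] rot [0.01, -0.04, -0.02]
```

>>> arm_command:
  steps:
    - [[40, -55, 0], [0, 0, 0], 0]
    - [[80, -110, 0], [0, 0, 0], 0]
    - [[114, -165, 0], [0, 0, 0], 0]
    - [[114, -165, 20], [0, 0, 0], 0]
    - [[114, -165, 80], [0, 0, 0], 0]
    - [[114, -165, 140], [0, 0, 0], 0]
    - [[114, -165, 140], [0, 0, 0], 0]
    - [[114, -165, 140], [0, 0, 0], 0]

```text
time_s: 35.17
eef_pos: [0.3707, -0.1916, 0.1026]
ee_rot: [-3.141, 0.001, 3.109]
force: [0.7, 0.1, 0.6]
opening: -0.0
```

>>> arm_command:
  steps:
    - [[-15, 0, 0], [0, 0, 0], 0]
    - [[-30, 0, 0], [0, 0, 0], 0]
    - [[-40, 0, 0], [0, 0, 0], 0]
    - [[-50, 0, 0], [0, 0, 0], 0]
    - [[-60, 0, 0], [0, 0, 0], 0]
    - [[-70, 0, 0], [0, 0, 0], 0]
    - [[-80, 0, 0], [0, 0, 0], 0]
    - [[-90, 0, 0], [0, 0, 0], 0]
    - [[-100, 0, 0], [0, 0, 0], 0]
    - [[-110, 0, 0], [0, 0, 0], 0]
    - [[-120, 0, 0], [0, 0, 0], 0]
    - [[-120, 0, 0], [0, 0, 0], 0]

```text
time_s: 36.67
eef_pos: [0.4907, -0.1948, 0.1005]
ee_rot: [3.141, 0.0, 3.11]
force: [-1.2, -0.1, -0.2]
opening: -0.0004
```

```bash
python3 -c "
from dr import *
go()
s=snap('u')"
```

```text
t 36.67 pos [ 0.4907 -0.1948  0.1005] jaw -1.8 rpy [180.    0.  178.2] F [-1.2 -0.1 -0.2] op -0.0004 j6 -0.35
```

View pics/u_side.png

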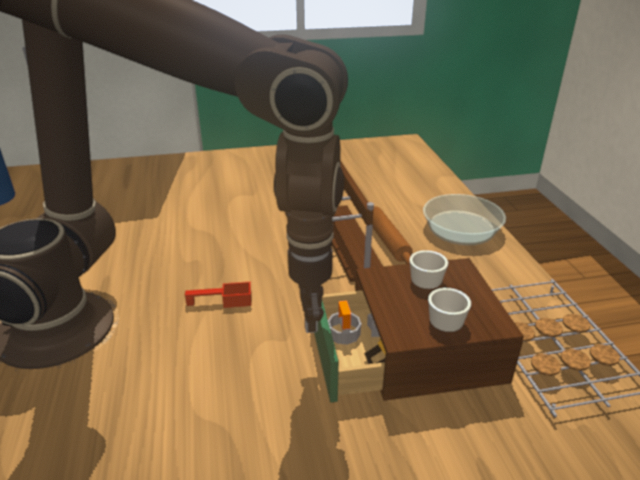

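The drawer is sliding in with round upright and only 1.2 N of push. Continuing.

>>> arm_command:
  steps:
    - [[-10, 0, 0], [0, 0, 0], 0]
    - [[-20, 0, 0], [0, 0, 0], 0]
    - [[-30, 0, 0], [0, 0, 0], 0]
    - [[-40, 0, 0], [0, 0, 0], 0]
    - [[-50, 0, 0], [0, 0, 0], 0]
    - [[-58, 0, 0], [0, 0, 0], 0]
    - [[-62, 0, 0], [0, 0, 0], 0]
    - [[-65, 0, 0], [0, 0, 0], 0]
    - [[-65, 0, 0], [0, 0, 0], 0]

```text
time_s: 37.9
eef_pos: [0.555, -0.1973, 0.1005]
ee_rot: [-3.141, -0.001, 3.109]
force: [-3.2, -0.4, 2.0]
opening: -0.0004
```

>>> arm_command:
  steps:
    - [[-3, 0, 0], [0, 0, 0], 0]
    - [[-6, 0, 0], [0, 0, 0], 0]
    - [[-6, 0, 0], [0, 0, 0], 0]

```text
time_s: 38.28
eef_pos: [0.5606, -0.1975, 0.1004]
ee_rot: [-3.141, -0.001, 3.109]
force: [-4.9, -0.0, 2.2]
opening: -0.0002
```

>>> arm_command:
  steps:
    - [[-2, 0, 0], [0, 0, 0], 0]
    - [[-4, 0, 0], [0, 0, 0], 0]
    - [[-4, 0, 0], [0, 0, 0], 0]

```text
time_s: 38.65
eef_pos: [0.5643, -0.1976, 0.1005]
ee_rot: [-3.141, -0.001, 3.109]
force: [-5.6, -0.5, 3.4]
opening: 0.0004
```

>>> arm_command:
  steps:
    - [[-2, 0, 0], [0, 0, 0], 0]
    - [[-4, 0, 0], [0, 0, 0], 0]
    - [[-4, 0, 0], [0, 0, 0], 0]

```text
time_s: 39.02
eef_pos: [0.5683, -0.1978, 0.1004]
ee_rot: [-3.141, -0.001, 3.109]
force: [-5.4, -0.8, 3.0]
opening: 0.0
```

>>> arm_command:
  steps:
    - [[-2, 0, 0], [0, 0, 0], 0]
    - [[-3, 0, 0], [0, 0, 0], 0]
    - [[-3, 0, 0], [0, 0, 0], 0]

```text
time_s: 39.4
eef_pos: [0.5689, -0.1978, 0.1004]
ee_rot: [-3.141, -0.006, 3.108]
force: [-14.9, -0.7, 8.6]
opening: -0.0002
```

The force jumped and the motion stopped, so this is the end stop. I'll back off and look.

>>> arm_command:
  steps:
    - [[15, 0, 0], [0, 0, 0], 0]
    - [[50, 0, 0], [0, 0, 0], 0]
    - [[100, 0, 0], [0, 0, 0], 0]
    - [[130, 0, -50], [0, 0, 0], 0]
    - [[150, 60, -110], [0, 0, 0], 0]
    - [[150, 120, -150], [0, 0, 0], 0]
    - [[150, 180, -150], [0, 0, 0], 0]
    - [[150, 240, -150], [0, 0, 0], 0]
    - [[150, 300, -150], [0, 0, 0], 0]
    - [[150, 300, -150], [0, 0, 0], 0]
    - [[150, 300, -150], [0, 0, 0], 0]

```text
time_s: 40.78
eef_pos: [0.4319, 0.1088, 0.2507]
ee_rot: [3.14, 0.001, 3.113]
force: [-0.1, -0.4, -0.3]
opening: -0.0
```

```bash
python3 -c "
from dr import *
s=snap('v'); go()
for t in ('drawer_top_edge','drawer_front'):
    b=[manip.tip_of(s[c],t) for c in ('side','top')]
    if b[0] and b[1]: print(t,tri([s['side'],s['top']],[b[0][0]['xy'],b[1][0]['xy']]))
    print(b)
a=s['top']['color'][95:275,350:530,::-1]
cv2.imwrite('pics/v_z.png',cv2.resize(a,None,fx=3.3,fy=3.3,interpolation=cv2.INTER_CUBIC))
"
```

```text
t 40.88 pos [0.4317 0.107  0.2507] jaw -1.8 rpy [180.    0.  178.2] F [-0.5 -0.4 -0.2] op -0.0001 j6 0.27
drawer_top_edge (array([ 0.57067022, -0.19716836,  0.11411155]), [array([ 1.4, -0.3]), array([-0.2,  2.1])])
[[{'xy': [353.1, 308.8], 'confidence': 0.93}, {'xy': [339.0, 247.3], 'confidence': 0.15}], [{'xy': [437.6, 244.9], 'confidence': 0.65}]]
drawer_front (array([ 0.56326934, -0.19822811,  0.06194225]), [array([-0.1,  0. ]), array([ 0. , -0.2])])
[[{'xy': [350.0, 331.1], 'confidence': 0.75}, {'xy': [332.5, 215.8], 'confidence': 0.51}], [{'xy': [431.8, 256.0], 'confidence': 0.76}]]
```

View pics/v_side.png

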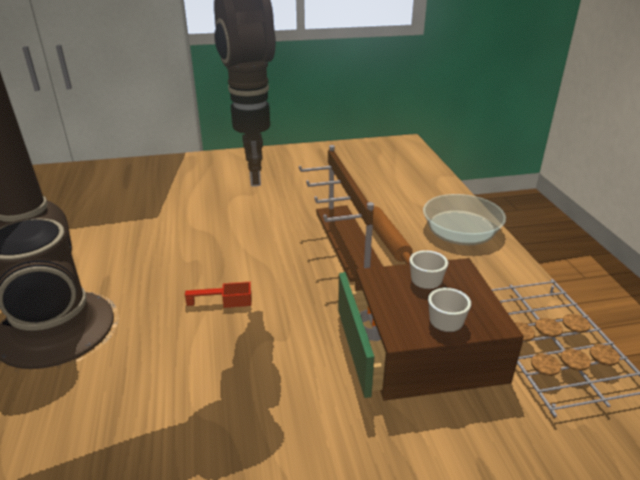

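View pics/v_z.png

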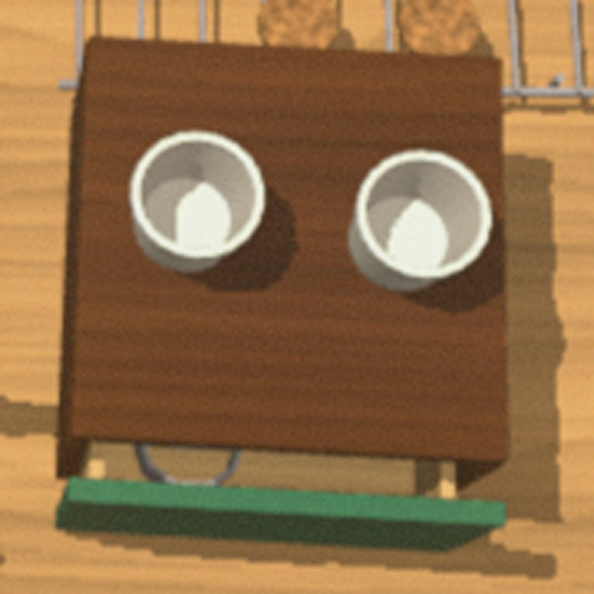

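The front is back at its starting pixels (edge at side view 353,308 and top view 437,245), so it is latched. The round cutter's rim shows inside the gap, the ramekins haven't moved, and the arm is clear.

```bash
python3 -c "
from h import *
print(manip.sign_off())"
```

```text
the job is handed in; nothing more can be done
None
```

The three cutters that were there (star, diamond and round) are in the drawer, and it is shut and latched. I handed the job in at about 41 s. Square and hexagon do not show in the pictures. The detector had reported square at 0.68, but at the diamond's position.

- **Drawer opened:** I pressed the green front in to its stop and it sprang out. I then gripped its top edge and pulled it to about 0.14 m.
- **Cutters:** I lifted star and diamond off their pegs and picked round up from the counter. It had not been knocked from its place.
- **Drawer shut:** I pushed it in to the stop (15 N) and backed off.
- **Last checks:** The front measures the same as at the start (top edge x about 0.571 m). The rim of round is visible inside the gap. The ramekins, rolling pin and scoop look unmoved, and the arm was clear of everything.

**What went wrong or was not checked:**
- The diamond tipped onto its side when I released it. By my estimate its middle is about 24 mm above the drawer floor, inside the 15–60 mm limits.
- The triangulated check of the cutters' positions in the open drawer failed because the arm blocked the top camera. I judged them from the side view only.
- One turn of the wrist went the wrong way and reached the joint 6 limit. I turned it back before touching anything.

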